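Put the chock set away in its slide-top case

ROBOT

A 7-joint arm with a two-finger parallel gripper is mounted at the origin on the work surface. World frame = base frame: x ahead of the robot, y to its left, z up, the work surface at z = 0. Lengths are in m, angles in rad, forces in N, time in s.
With the tool pointing down it reaches from about 0.425 to 0.875 m from the base axis. Payload 4.7 kg.
Tool frame: the origin (TCP) lies at the very end of the fingers, on their centre line; the grasp point (between the pads) lies 19 mm behind it; x points along the fingers, z is the direction in which the jaws open and shut, and the axes are right-handed (so a half turn about x gives the same grasp; the last joint's range is limited). The gripper opens to 87 mm and grips with 3 to 60 N. Pads are 19 mm wide; open, the fingers measure 117 mm over their backs; the gripper's body (75 mm by 190 mm) begins 51 mm behind the grasp point.
Start: joints at [1.171, 0.321, -0.07, 1.45, 0.023, 1.371, -0.057], TCP at [0.261, -0.595, 0.223] pointing down, gripper open.
Joint ranges: [-2.86, 2.86], [-0.3, 2.09], [-1.38, 1.24], [0.06, 2.45], [-1.56, 4.7], [0.09, 2.05], [-2.69, 2.69]. Speed limits (rad/s): [2.57, 2.57, 3.14, 3.14, 3.14, 3.14, 3.14].

INTERFACE

Orientations are given as a rotation vector (axis times angle).
In Python, from bench import * gives the robot as it stands.
- The arm moves only by the shell command python3 -m handwheel 'ROWS' [OPENING] [FORCE]. ROWS is JSON, a list of rows, each an object with "xyz": the shift along the world's x, y, z in cm, a list of three; "angular": the turn, a rotation vector about the world's x, y, z in degrees, a list of three. A call has 1 to 5 rows; each row shifts and turns the pose as measured when the row begins; what a row does not reach is not made up. A row lasts 1/12 s, in which the tool goes at most 41.7 mm and 7.16 degrees, less where a joint would pass 70% of its speed; a pose out of reach is approached as far as the arm can. A call with a gripper value outside its range is refused whole. OPENING is the finger opening in cm, from 0 to 8.7, set as the call begins (- or left out, the last holds). The fingers move at their own pace and stop on an object; FORCE is the grip in N (left out, the last holds). Time passes only in rows, so rows that do not move let the fingers close. It gives the time, the measured TCP pose, the force and the opening at its end, in the units of the state.
- get_state(): the state, without advancing time (a new reading comes with each control period).
- get_image(name): name is "scene" or "top" or "wrist"; returns a dict with "pixels" (420x560x3 uint8, blue, green, red), "K" (3x3 intrinsics, pixels), "cam_to_world" (4x4, takes a point from camera to world coordinates). Camera axes: x right, y down, z forward; pixel columns grow to the right and rows downward; lengths in m; the calibration is good to about 2 mm. A picture is of the moment at which its call begins. There is no depth.
- close_job(): hands the job in, once; it reports no verdict.
The state is a dict: "time": time; "joint_positions": joint angles; "qd": joint speeds; "joint_torque": joint torques, N m; "position": TCP position; "tool_rot": TCP orientation; "ft_force": force on the tool from outside, world axes, zero at the start; "torque": the same for the moment, N m; "grip_width": opening from 0.0 (shut) to 1.0 (fully open).
Only numpy, scipy, OpenCV 4.12 (cv2) and the standard library are available. Lean on these libraries where they do the work, as an engineer would, in place of code of your own. Each camera call takes 0.05 s, during which the arm holds its last target.

TASK

Slide the cover of the wooden case fully open, plug every chock that stands on the shelf fully home, upright, into the socket with the border of its own colour, and then slide the cover fully shut over them. Leave the carabiner, the grit stone and the rivet setter where they are.

Things in the scene. Friction and masses are not known exactly. Their poses are not given: they have to be found in the camera images.
- case: fixed dark wooden case, level; place and yaw vary. Origin under the centre of its socket compartment, z = 0 at the shelf, x away from the robot, z up. Outside x -68 to 198, y -100 to 100 mm; side walls 8 thick, 81 high, front wall 66 high. Compartment x -60 to 60, y -92 to 92, its floor a pine socket block 30 mm high. Behind it (x > 68) an empty bay over which the open cover parks
- cover (a joint): flat wooden slide cover of the case, 136 x 182 x 6 mm, underside 67 and top 73 mm above the shelf. Value in m: 0 = fully shut over the compartment, 0.13 = fully open (slid along the case's +x, away from the robot). Friction about 2 N; stays where it is left
- cover_handle (a point): centre of the top of the cover's brass handle bar, 12 mm thick (case x), 60 long (case y), 24 high, standing on the cover; this point is 97 mm above the shelf, at case x = -40 mm + cover opening, y = 0. The cover's near edge lies 28 mm in front of it
- chock_green: green climbing chock, loose, upright on the shelf, may be absent (None): block 26 (its x) x 24 (its y) x 28 mm high, the lowest 4 mm stepped in 1.5 mm a side; on it an upright steel stem, its grip, 22 (x) x 12 (y) x 26 mm high; in all 54 mm high, 50 to 90 g. Origin: centre of the underside, z up. A half turn about z changes nothing
- chock_red: red climbing chock, loose, upright on the shelf, may be absent (None): block 29 (its x) x 24 (its y) x 28 mm high, the lowest 4 mm stepped in 1.5 mm a side; on it an upright steel stem, its grip, 22 (x) x 12 (y) x 26 mm high; in all 54 mm high, 50 to 90 g. Origin: centre of the underside, z up. A half turn about z changes nothing
- chock_blue: blue climbing chock, loose, upright on the shelf, may be absent (None): block 32 (its x) x 24 (its y) x 28 mm high, the lowest 4 mm stepped in 1.5 mm a side; on it an upright steel stem, its grip, 22 (x) x 12 (y) x 26 mm high; in all 54 mm high, 50 to 90 g. Origin: centre of the underside, z up. A half turn about z changes nothing
- chock_yellow: yellow climbing chock, loose, upright on the shelf, may be absent (None): block 35 (its x) x 24 (its y) x 28 mm high, the lowest 4 mm stepped in 1.5 mm a side; on it an upright steel stem, its grip, 22 (x) x 12 (y) x 26 mm high; in all 54 mm high, 50 to 90 g. Origin: centre of the underside, z up. A half turn about z changes nothing
- chock_black: black climbing chock, loose, upright on the shelf, may be absent (None): block 38 (its x) x 24 (its y) x 28 mm high, the lowest 4 mm stepped in 1.5 mm a side; on it an upright steel stem, its grip, 22 (x) x 12 (y) x 26 mm high; in all 54 mm high, 50 to 90 g. Origin: centre of the underside, z up. A half turn about z changes nothing
- chock_white: white climbing chock, loose, upright on the shelf, may be absent (None): block 41 (its x) x 24 (its y) x 28 mm high, the lowest 4 mm stepped in 1.5 mm a side; on it an upright steel stem, its grip, 22 (x) x 12 (y) x 26 mm high; in all 54 mm high, 50 to 90 g. Origin: centre of the underside, z up. A half turn about z changes nothing
- socket_green (a point): centre of the mouth of the socket with the green border, at case x -27, y 52 mm, 30 mm above the shelf, axes as the case; hole 29 mm along case x, 27 along case y, 24 deep (bottom 6 mm above the shelf), mouth chamfered 2 mm. A chock fully home shows 4 mm of its block and its stem, top 60 mm above the shelf, 7 under the cover
- socket_red (a point): centre of the mouth of the socket with the red border, at case x -27, y -52 mm, 30 mm above the shelf, axes as the case; hole 32 mm along case x, 27 along case y, 24 deep (bottom 6 mm above the shelf), mouth chamfered 2 mm. A chock fully home shows 4 mm of its block and its stem, top 60 mm above the shelf, 7 under the cover
- socket_blue (a point): centre of the mouth of the socket with the blue border, at case x 27, y 52 mm, 30 mm above the shelf, axes as the case; hole 35 mm along case x, 27 along case y, 24 deep (bottom 6 mm above the shelf), mouth chamfered 2 mm. A chock fully home shows 4 mm of its block and its stem, top 60 mm above the shelf, 7 under the cover
- socket_yellow (a point): centre of the mouth of the socket with the yellow border, at case x 27, y 0 mm, 30 mm above the shelf, axes as the case; hole 38 mm along case x, 27 along case y, 24 deep (bottom 6 mm above the shelf), mouth chamfered 2 mm. A chock fully home shows 4 mm of its block and its stem, top 60 mm above the shelf, 7 under the cover
- socket_black (a point): centre of the mouth of the socket with the black border, at case x 27, y -52 mm, 30 mm above the shelf, axes as the case; hole 41 mm along case x, 27 along case y, 24 deep (bottom 6 mm above the shelf), mouth chamfered 2 mm. A chock fully home shows 4 mm of its block and its stem, top 60 mm above the shelf, 7 under the cover
- socket_white (a point): centre of the mouth of the socket with the white border, at case x -27, y 0 mm, 30 mm above the shelf, axes as the case; hole 44 mm along case x, 27 along case y, 24 deep (bottom 6 mm above the shelf), mouth chamfered 2 mm. A chock fully home shows 4 mm of its block and its stem, top 60 mm above the shelf, 7 under the cover
- carabiner: bystander: dented steel pear carabiner lying flat, 108 x 76 x 12 mm, origin under its centre
- stone: bystander: bone-white ceramic grit stone, 120 x 45 x 22 mm, origin under its centre
- setter: bystander: copper rivet setter standing upright, 40 mm wide foot, 85 mm high, origin under its centre
Things that resemble listed ones, but are neither listed nor needed, are in the scene too. What is shaped like the chock_white but green is not meant.

How it is judged:
By the outcome, as a careful person would: the job done as asked, in the order asked, and still so for the second after the job is handed in, with the robot touching nothing.
Of chock_green, chock_red, chock_blue, chock_yellow, chock_black, chock_white only 4 to 6 are there at a start; the rules pass over those that are not, and their reading is None.
At some moment in a run one of chock_green, chock_red, chock_blue, chock_yellow, chock_black, chock_white may be knocked a few centimetres aside while the robot is not near it.
It also fails if it takes over 210 s, if anything falls off the work surface, if the arm or the gripper's body presses on something with over 40 N, if the wrist force passes 120 N, or if a joint passes its speed limit or range.

## Working session

There is one attempt and no reset: what is moved stays moved. The work goes in short steps, Python scripts to look and compute and a shell command to move; the robot and the scene stay as the last step left them, time stands still between calls to the robot, and variables do not carry over. Pictures are saved under pics/ and viewed, and the job is handed in when it is done.

```bash
ls; mkdir -p pics; python3 - <<'E'
from bench import *
import cv2
s=get_state();print({k:s[k] for k in s})
for n in("scene","top","wrist"):
    d=get_image(n);cv2.imwrite(f"pics/a_{n}.png",d["pixels"]);print(n,d["K"],d["cam_to_world"])
E
```

```text
pics
{'time': 0.0, 'joint_positions': array([ 1.17113187,  0.32181316, -0.07009777,  1.45166364,  0.02258623,
        1.37080056, -0.05690877]), 'qd': array([-1.97249150e-03,  4.42555096e-04,  6.86511035e-05, -1.37891752e-04,
       -1.67645425e-04, -5.80367256e-04, -2.50281758e-05]), 'joint_torque': array([-1.15099323e-03, -4.91284096e+01, -4.04575747e-01, -3.12525380e+01,
       -6.38302742e-02,  4.38011752e-02,  1.88743734e-04]), 'position': array([ 0.26108295, -0.5946593 ,  0.22147371]), 'tool_rot': array([ 0.90023429,  1.378677  , -0.89864018]), 'ft_force': array([-0.07868148, -0.24776038,  0.40829059]), 'torque': array([-0.01473897,  0.00704436, -0.00155763]), 'grip_width': 1.0002656422589078}
scene [[396.64318962   0.         274.80444179]
 [  0.         396.64318962 202.57026558]
 [  0.           0.           1.        ]] [[-0.17599929  0.69032411 -0.70176697  1.22847909]
 [ 0.98423116  0.11058526 -0.13805768  0.1706385 ]
 [-0.01769946 -0.71499897 -0.69890142  0.75733125]
 [ 0.          0.          0.          1.        ]]
top [[403.25499529   0.         287.6621005 ]
 [  0.         403.25499529 213.70177872]
 [  0.           0.           1.        ]] [[ 0.13121898 -0.96867888  0.21081461  0.35611036]
 [-0.99135212 -0.12856015  0.02632979  0.01424278]
 [ 0.00159724 -0.21244648 -0.9771714   0.98080534]
 [ 0.          0.          0.          1.        ]]
wrist [[321.33409559   0.         281.10679944]
 [  0.         321.33409559 208.75305272]
 [  0.           0.           1.        ]] [[ 0.40132366 -0.87724068 -0.26341623  0.33363308]
 [-0.91593432 -0.38496753 -0.113421   -0.56219713]
 [-0.00190918  0.2867905  -0.95799142  0.38411067]
 [ 0.          0.          0.          1.        ]]
```

View pics/a_top.png

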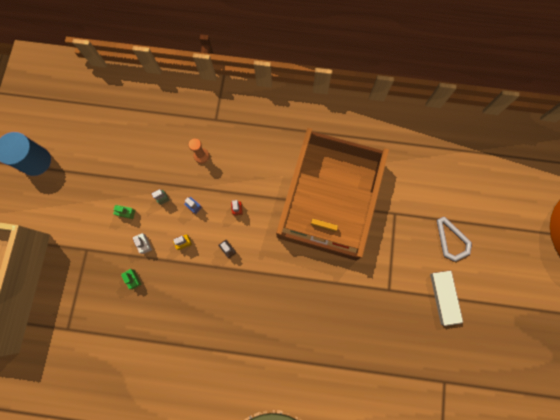

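View pics/a_scene.png

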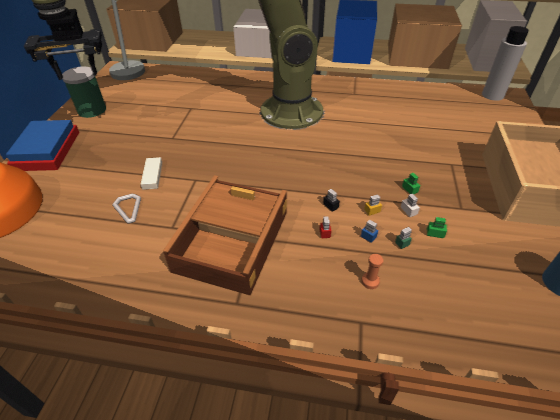

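View pics/a_wrist.png

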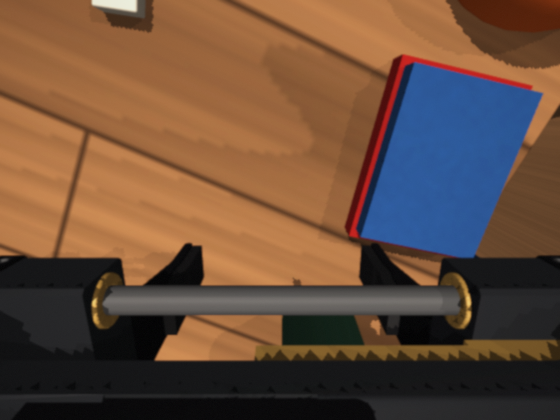

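```bash
python3 - <<'E'
import cv2
a=cv2.imread("pics/a_top.png");b=cv2.imread("pics/a_scene.png")
cv2.imwrite("pics/b_top.png",cv2.resize(a[170:300,100:260],None,fx=5,fy=4.6,interpolation=cv2.INTER_CUBIC))
cv2.imwrite("pics/b_scene.png",cv2.resize(b[165:255,310:460],None,fx=5.3,fy=5.3,interpolation=cv2.INTER_CUBIC))
cv2.imwrite("pics/b_case.png",cv2.resize(a[125:265,270:395],None,fx=4.2,fy=4.2,interpolation=cv2.INTER_CUBIC))
E
```

```text
(no output)
```

View pics/b_top.png

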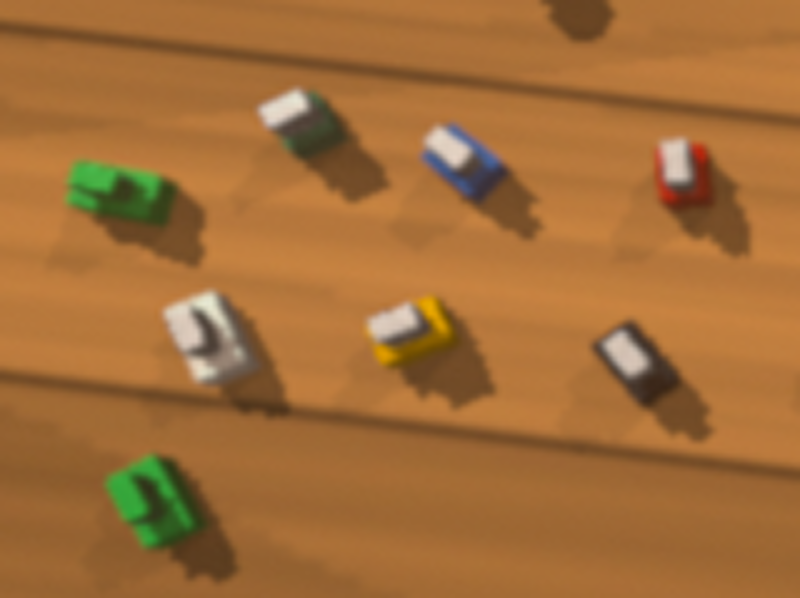

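View pics/b_scene.png

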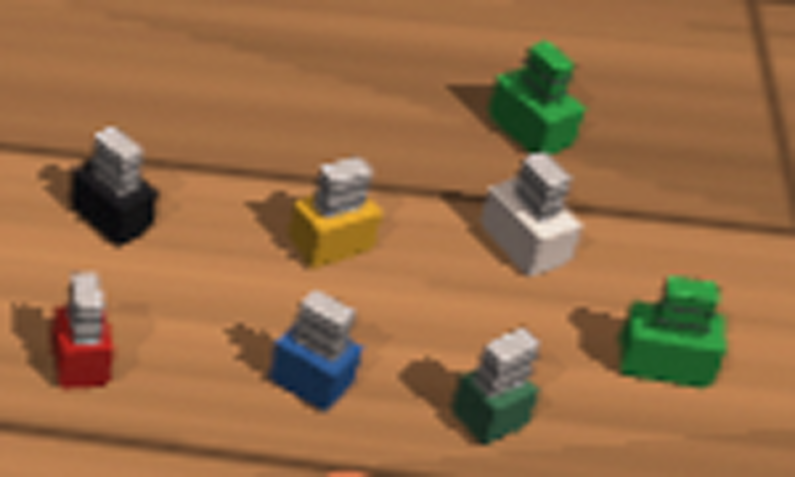

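View pics/b_case.png

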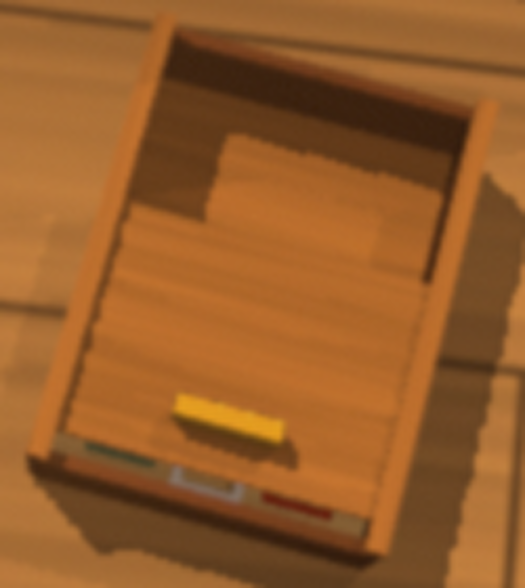

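```bash
cat > h.py <<'E'
from bench import *
import cv2, numpy as np
from scipy.spatial.transform import Rotation as R
def pt(d,uv,z):
    uv=np.atleast_2d(np.array(uv,float))
    r=np.c_[uv,np.ones(len(uv))]@np.linalg.inv(d["K"]).T
    T=np.array(d["cam_to_world"]);r=r@T[:3,:3].T
    s=(z-T[2,3])/r[:,2]
    return T[:3,3]+r*s[:,None]
def px(d,P):
    T=np.linalg.inv(d["cam_to_world"]);P=np.atleast_2d(np.array(P,float))
    q=P@T[:3,:3].T+T[:3,3];q=q@np.array(d["K"]).T
    return q[:,:2]/q[:,2:]
def snap(n,name):
    d=get_image(n);cv2.imwrite(f"pics/{name}.png",d["pixels"]);return d
def st():
    s=get_state();M=R.from_rotvec(s["tool_rot"]).as_matrix()
    print("t",round(s["time"],2),"p",np.round(s["position"]*1000,1),"x",np.round(M[:,0],3),"zdir",np.round(np.degrees(np.arctan2(M[1,2],M[0,2])),2),"F",np.round(s["ft_force"],1),"g",round(s["grip_width"]*87,1),"q",np.round(s["joint_positions"],2))
    return s
E
python3 - <<'E'
from h import *
d=get_image("top")
for n,(u,v) in dict(green=(158,195),white=(138.5,241.5),blue=(189.7,201.7),yellow=(179,240),red=(235.7,205.5),black=(225.5,247)).items():
    print(n,np.round(pt(d,(u,v),.054)[0]*1000))
print("setter",pt(d,(195,145),.085),"decoy",pt(d,[(122,208),(129,276)],.054))
im=d["pixels"];h=cv2.cvtColor(im,cv2.COLOR_BGR2HSV)
m=((h[...,0]>20)&(h[...,0]<32)&(h[...,1]>200)&(h[...,2]>150)).astype(np.uint8);m[:,:290]=0;m[:200]=0;m[240:]=0
r=cv2.minAreaRect(np.argwhere(m)[:,::-1].astype(np.float32));print(r)
print(pt(d,cv2.boxPoints(r),.097)*1000, pt(d,r[0],.097))
# side wall top corners
c=np.array([(30,455),(383,552),(160,15),(492,103)])/4.2+[270,125]
print(pt(d,c,.081)*1000)
st()
E
```

```text
green [561. 350.  54.]
white [445. 373.  54.]
blue [554. 273.  54.]
yellow [461. 281.  54.]
red [560. 163.  54.]
black [459. 171.  54.]
setter [[0.68508123 0.27691993 0.085     ]] decoy [[0.51831139 0.42820244 0.054     ]
 [0.36485585 0.37787745 0.054     ]]
((0.0, 0.0), (0.0, 0.0), 0.0)
[[999.83130703 832.62397536  97.        ]
 [999.83130703 832.62397536  97.        ]
 [999.83130703 832.62397536  97.        ]
 [999.83130703 832.62397536  97.        ]] [[0.99983131 0.83262398 0.097     ]]
[[ 502.10635637   56.0928811    81.        ]
 [ 475.05130892 -137.06372555   81.        ]
 [ 763.38828794   17.36767837   81.        ]
 [ 735.27362343 -174.47582115   81.        ]]
t 0.2 p [ 261.2 -594.9  221.9] x [-0.001  0.001 -1.   ] zdir -66.29 F [-0.1 -0.1 -0. ] g 87.2 q [ 1.17  0.32 -0.07  1.45  0.02  1.37 -0.06]
```

```bash
R='{"xyz":[1.7,3.7,0],"angular":[0,0,3.9]}'; python3 -m handwheel '[{"xyz":[1.7,3.7,0],"angular":[0,0,3.9]},{"xyz":[1.7,3.7,0],"angular":[0,0,3.9]},{"xyz":[1.7,3.7,0],"angular":[0,0,3.9]},{"xyz":[1.7,3.7,0],"angular":[0,0,3.9]},{"xyz":[1.7,3.7,0],"angular":[0,0,3.9]}]' 6
```

```text
time: 0.62
position: [0.3382, -0.4124, 0.2177]
tool_rot: [0.64, 1.479, -0.647]
ft_force: [0.6, 0.1, -0.2]
grip_width: 0.726
```

```bash
python3 -m handwheel '[{"xyz":[1.7,3.7,0],"angular":[0,0,3.9]},{"xyz":[1.7,3.7,0],"angular":[0,0,3.9]},{"xyz":[1.7,3.7,0],"angular":[0,0,3.9]},{"xyz":[1.7,3.7,0],"angular":[0,0,3.9]},{"xyz":[1.7,3.7,0],"angular":[0,0,3.9]}]'; python3 -c "
from h import *
st()"
```

```text
time: 1.03
position: [0.4228, -0.2217, 0.2174]
tool_rot: [0.36, 1.544, -0.371]
ft_force: [1.1, -0.1, -0.1]
grip_width: 0.691
t 1.03 p [ 422.8 -221.7  217.4] x [-0.006 -0.006 -1.   ] zdir -26.7 F [ 1.1 -0.1 -0.1] g 60.1 q [ 0.84 -0.03 -0.41  1.86 -0.    1.32 -0.03]
```

```bash
python3 -m handwheel '[{"xyz":[1.9,3.5,0],"angular":[0,0,3.7]},{"xyz":[1.9,3.5,0],"angular":[0,0,3.7]},{"xyz":[1.9,3.5,0],"angular":[0,0,3.7]},{"xyz":[1.9,3.5,0],"angular":[0,0,3.7]},{"xyz":[1.9,3.5,0],"angular":[0,0,3.7]}]'; python3 -c "
from h import *
st();d=snap('wrist','c_w');snap('top','c_t');import pickle;print(d['cam_to_world'])"
```

```text
time: 1.45
position: [0.5194, -0.0372, 0.2185]
tool_rot: [0.091, 1.568, -0.109]
ft_force: [0.7, -0.2, -0.8]
grip_width: 0.694
t 1.45 p [519.4 -37.2 218.5] x [-0.001 -0.011 -1.   ] zdir -7.31 F [ 0.7 -0.2 -0.8] g 60.3 q [ 0.62  0.08 -0.63  1.76  0.06  1.32 -0.16]
[[ 9.91761037e-01 -1.22571893e-01 -3.72314008e-02  5.29662522e-01]
 [-1.28098381e-01 -9.46831878e-01 -2.95127429e-01  4.39776090e-02]
 [ 9.22450495e-04  2.97465167e-01 -9.54732226e-01  3.80139274e-01]
 [ 0.00000000e+00  0.00000000e+00  0.00000000e+00  1.00000000e+00]]
```

View pics/c_w.png

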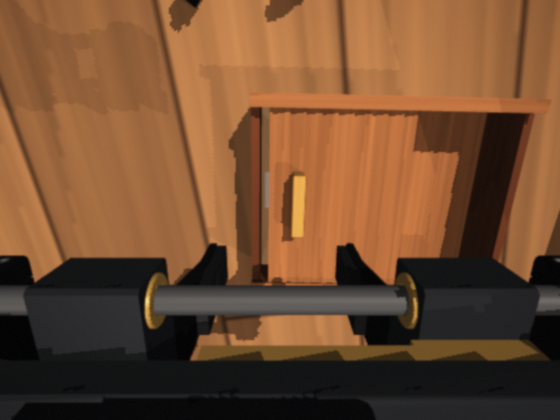

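```bash
python3 - <<'E'
from h import *
d=get_image("wrist");im=d["pixels"];print(im[205,298],im[160,320])
cv2.imwrite("pics/d.png",cv2.resize(im[80:300,230:560],None,fx=2.4,fy=2.4,interpolation=cv2.INTER_CUBIC))
h=cv2.cvtColor(im,cv2.COLOR_BGR2HSV)
m=((h[...,0]>18)&(h[...,0]<32)&(h[...,1]>150)&(h[...,2]>130)).astype(np.uint8)
n,l,s,c=cv2.connectedComponentsWithStats(m)
for i in range(1,n):
    if s[i][4]>150 and s[i][1]<230: print(s[i],c[i])
i=l[205,298]; pp=np.argwhere(l==i)[:,::-1].astype(np.float32)
b=cv2.boxPoints(cv2.minAreaRect(pp));print(b);print(np.round(pt(d,b,.097)*1000,1))
E
```

```text
[ 80 174 234] [ 58 103 175]
[[-1.2828176e-14  0.0000000e+00]
 [ 5.5900000e+02  0.0000000e+00]
 [ 5.5900000e+02  4.1900000e+02]
 [ 0.0000000e+00  4.1900000e+02]]
[[ 325.5  156.2   97. ]
 [ 753.1  105.7   97. ]
 [ 809.6 -326.7   97. ]
 [ 169.  -249.3   97. ]]
```

View pics/d.png

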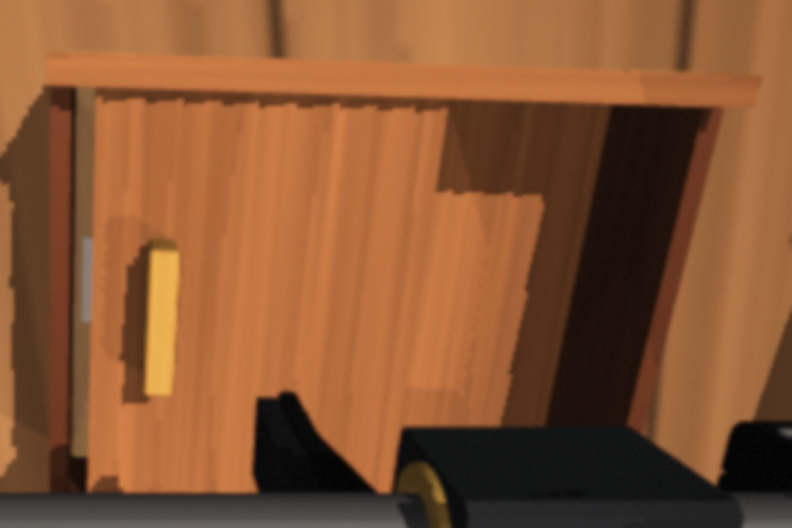

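```bash
python3 - <<'E'
from h import *
d=get_image("wrist")
f=lambda q:np.array(q)/2.4+[230,80]
print(np.round(pt(d,f([(149,250),(180,250),(173,396),(145,396)]),.097)*1000,1), pt(d,f([(149,250),(180,250),(173,396),(145,396)]),.097).mean(0))
w=pt(d,f([(48,53),(762,77),(48,85),(720,108)]),.081);print(np.round(w*1000,1))
for a,b in((0,1),(2,3)):
    v=w[b]-w[a];print(np.degrees(np.arctan2(v[1],v[0])),np.linalg.norm(v))
t=np.radians(-8.4);ex=np.array([np.cos(t),np.sin(t)]);ey=np.array([-ex[1],ex[0]])
print(w[0][:2]+.068*ex-.1*ey, w[1][:2]-.198*ex-.1*ey)
E
```

```text
[[531.6 -18.9  97. ]
 [543.2 -20.4  97. ]
 [534.4 -79.2  97. ]
 [523.3 -77.8  97. ]] [ 0.53311757 -0.04906453  0.097     ]
[[503.3  55.7  81. ]
 [765.2  14.5  81. ]
 [501.5  44.5  81. ]
 [750.9   5.1  81. ]]
-8.924707529102706 0.26514001570571627
-8.980673330870085 0.2524102701700156
[ 0.55592038 -0.05319109] [ 0.55470392 -0.05546588]
```

```bash
python3 -m handwheel '[{"xyz":[1.4,-1.2,-2],"angular":[0,-0.6,-1.4]},{"xyz":[0,0,-3],"angular":[0,0,0]},{"xyz":[0,0,-3],"angular":[0,0,0]},{"xyz":[0,0,-2],"angular":[0,0,0]},{"xyz":[0,0,0],"angular":[0,0,0]}]' 4; python3 -c "
from h import *
st()"
```

```text
time: 2.07
position: [0.532, -0.0607, 0.116]
tool_rot: [0.119, 1.554, -0.146]
ft_force: [-0.3, -0.2, -0.7]
grip_width: 0.474
t 2.07 p [532.  -60.7 116. ] x [ 0.012 -0.018 -1.   ] zdir -9.67 F [-0.3 -0.2 -0.7] g 41.2 q [ 0.61  0.2  -0.61  1.86  0.14  1.11 -0.22]
```

```bash
cat >> h.py <<'E'
def go(x,y,z,zd=None):
    """print shift (cm) and turn (deg) to target in mm / deg"""
    s=get_state();M=R.from_rotvec(s["tool_rot"]).as_matrix();p=s["position"]*1000
    cur=np.degrees(np.arctan2(M[1,2],M[0,2]))
    dz=0 if zd is None else (zd-cur+90)%180-90
    print("t",round(s["time"],2),"p",np.round(p,1),"zd",round(cur,1),"F",np.round(s["ft_force"],1),"g",round(s["grip_width"]*87,1),"q7",round(s["joint_positions"][6],2))
    print(" -> d cm",np.round((np.array([x,y,z])-p)/10,2),"turn",np.round([-M[1,0]*57.3,M[0,0]*57.3,dz],1))
E
python3 -m handwheel '[{"xyz":[0.1,1.2,0],"angular":[1,0.7,1]},{"xyz":[0,0,0],"angular":[0,0,0]}]'; python3 -c "
from h import *
go(533,-49,79,-8.7)"
```

```text
time: 2.23
position: [0.5316, -0.0512, 0.116]
tool_rot: [0.123, 1.571, -0.122]
ft_force: [0.7, 1.1, 0.6]
grip_width: 0.461
t 2.23 p [531.6 -51.2 116. ] zd -8.9 F [0.7 1.1 0.6] g 40.1 q7 -0.21
 -> d cm [ 0.14  0.22 -3.7 ] turn [-0.  -0.2  0.2]
```

```bash
python3 -m handwheel '[{"xyz":[0.1,0.3,-1.2],"angular":[0,0,0]},{"xyz":[0,0,-1.2],"angular":[0,0,0]},{"xyz":[0,0,-0.9],"angular":[0,0,0]},{"xyz":[0,0,-0.2],"angular":[0,0,0]}]'; python3 -c "
from h import *
go(533,-49,79,-8.7)"
```

```text
time: 2.57
position: [0.5361, -0.0494, 0.0827]
tool_rot: [0.123, 1.563, -0.125]
ft_force: [0.1, 0.4, 0.1]
grip_width: 0.456
t 2.57 p [536.1 -49.4  82.7] zd -9.0 F [0.1 0.4 0.1] g 39.7 q7 -0.25
 -> d cm [-0.31  0.04 -0.37] turn [0.1 0.2 0.3]
```

```bash
python3 -m handwheel '[{"xyz":[-0.3,0,-0.3],"angular":[0,0,0]},{"xyz":[0,0,0],"angular":[0,0,0]},{"xyz":[0,0,0],"angular":[0,0,0]},{"xyz":[0,0,0],"angular":[0,0,0]},{"xyz":[0,0,0],"angular":[0,0,0]}]' 0 20; python3 -c "
from h import *
go(533,-49,79,-8.7)"
```

```text
time: 2.98
position: [0.5325, -0.049, 0.079]
tool_rot: [0.122, 1.564, -0.124]
ft_force: [-0.2, 0.2, -0.7]
grip_width: 0.166
t 2.98 p [532.5 -49.   79. ] zd -9.0 F [-0.2  0.2 -0.7] g 14.4 q7 -0.25
 -> d cm [0.05 0.   0.  ] turn [0.1 0.2 0.3]
```

```bash
python3 -m handwheel '[{"xyz":[0,0,0],"angular":[0,0,0]},{"xyz":[1,-0.15,0],"angular":[0,0,0]},{"xyz":[2,-0.31,0],"angular":[0,0,0]},{"xyz":[2,-0.31,0],"angular":[0,0,0]},{"xyz":[2,-0.31,0],"angular":[0,0,0]}]'; python3 -c "
from h import *
go(644,-66,79,-8.7)"
```

```text
time: 3.4
position: [0.6005, -0.0592, 0.0791]
tool_rot: [0.119, 1.571, -0.125]
ft_force: [-2.7, 0.2, 3.8]
grip_width: 0.133
t 3.4 p [600.5 -59.2  79.1] zd -8.9 F [-2.7  0.2  3.8] g 11.6 q7 -0.28
 -> d cm [ 4.35 -0.68 -0.01] turn [ 0.2 -0.2  0.2]
```

```bash
python3 -m handwheel '[{"xyz":[2,-0.31,0],"angular":[0,0,0]},{"xyz":[1.5,-0.23,0],"angular":[0,0,0]},{"xyz":[0.8,-0.12,0],"angular":[0,0,0]},{"xyz":[0.5,-0.08,0],"angular":[0,0,0]},{"xyz":[0.3,-0.05,0],"angular":[0,0,0]}]'; python3 -c "
from h import *
go(644,-66,79,-8.7)"
```

```text
time: 3.82
position: [0.6442, -0.0658, 0.0789]
tool_rot: [0.12, 1.607, -0.127]
ft_force: [-8.7, 0.7, 6.7]
grip_width: 0.139
t 3.82 p [644.2 -65.8  78.9] zd -9.0 F [-8.7  0.7  6.7] g 12.1 q7 -0.29
 -> d cm [-0.02 -0.02  0.01] turn [ 0.1 -2.3  0.3]
```

```bash
python3 -m handwheel '[{"xyz":[0.5,-0.08,0],"angular":[0,-2,0]},{"xyz":[0.3,-0.05,0],"angular":[0,0,0]}]'; python3 -c "
from h import *
go(644,-66,79,-8.7)"
```

```text
time: 3.98
position: [0.6443, -0.0658, 0.0789]
tool_rot: [0.12, 1.594, -0.125]
ft_force: [-7.1, 1.2, 4.4]
grip_width: 0.135
t 3.98 p [644.3 -65.8  78.9] zd -8.9 F [-7.1  1.2  4.4] g 11.7 q7 -0.29
 -> d cm [-0.03 -0.02  0.01] turn [ 0.1 -1.5  0.2]
```

```bash
python3 -m handwheel '[{"xyz":[0,0,0],"angular":[0,0,0]},{"xyz":[0,0,0],"angular":[0,-1.5,0]},{"xyz":[0,0,2],"angular":[0,0,0]},{"xyz":[0,0,4],"angular":[0,0,0]},{"xyz":[-2,0,4],"angular":[0,0,0]}]' 4; python3 -m handwheel '[{"xyz":[-2.5,-2,3],"angular":[0,0,0]},{"xyz":[-2.5,-2,2],"angular":[0,0,0]},{"xyz":[-2,-1,0],"angular":[0,0,0]},{"xyz":[0,0,0],"angular":[0,0,0]}]'; python3 -c "
from h import *
go(555,-110,220,-8.7);d=snap('wrist','e_w')
im=d['pixels'];cv2.imwrite('pics/e2.png',cv2.resize(im[60:280,130:470],None,fx=2.3,fy=2.3,interpolation=cv2.INTER_CUBIC))"
```

```text
time: 4.4
position: [0.6229, -0.0666, 0.1704]
tool_rot: [0.125, 1.581, -0.122]
ft_force: [-0.7, -1.5, 1.4]
grip_width: 0.414
time: 4.73
position: [0.5575, -0.1167, 0.2321]
tool_rot: [0.121, 1.563, -0.122]
ft_force: [0.6, -0.6, -0.5]
grip_width: 0.454
t 4.73 p [ 557.5 -116.7  232.1] zd -8.9 F [ 0.6 -0.6 -0.5] g 39.5 q7 -0.08
 -> d cm [-0.25  0.67 -1.21] turn [0.  0.2 0.2]
```

View pics/e_w.png

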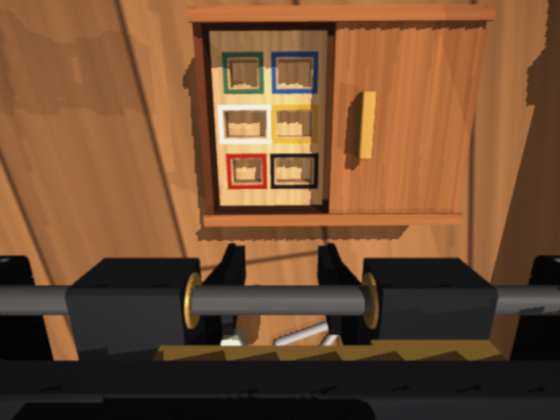

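View pics/e2.png

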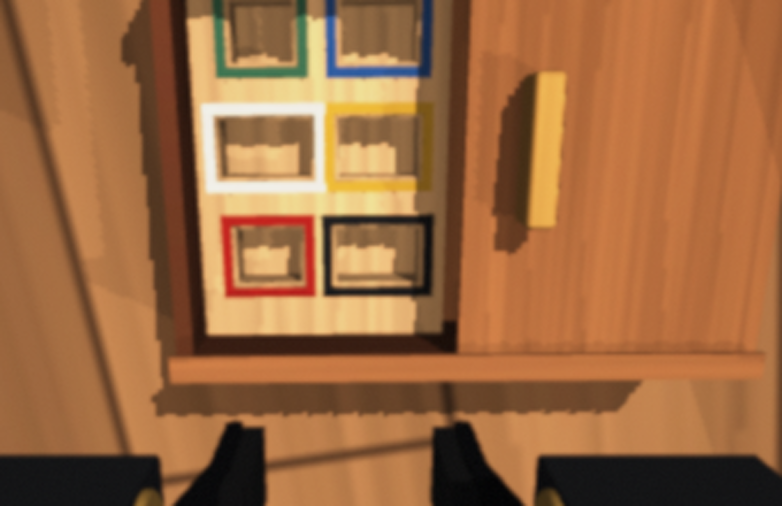

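```bash
cat > sock.py <<'E'
from h import *
d=get_image("wrist");im=d["pixels"];h=cv2.cvtColor(im,cv2.COLOR_BGR2HSV).astype(int);H,S,V=h[...,0],h[...,1],h[...,2]
ms=dict(green=(H>65)&(H<95)&(S>90),blue=(H>105)&(H<130)&(S>130),yellow=(H>20)&(H<28)&(S>165)&(V>140),red=((H<5)|(H>174))&(S>190)&(V>110),white=(S<40)&(V>190),black=(V<50))
C=dict(green=(-27,52),red=(-27,-52),blue=(27,52),yellow=(27,0),black=(27,-52),white=(-27,0))
box=np.array([[205,35],[330,205]])
A=[];B=[]
for k,m in ms.items():
    m=m.astype(np.uint8);m[:, :215]=0;m[:,328:]=0;m[:40]=0;m[196:]=0
    if k=='black': m[:148]=0;m[:,:266]=0;m[:,322:]=0
    n,l,s,c=cv2.connectedComponentsWithStats(m,connectivity=8)
    if n<2: print(k,'none');continue
    i=1+np.argmax(s[1:,4]);
    pp=np.argwhere(l==i)[:,::-1].astype(np.float32);r=cv2.minAreaRect(pp)
    q=pt(d,np.array(r[0]),.030)[0];print(k,s[i],np.round(r[0],1),np.round(np.array(r[1]),1),np.round(q*1000,1))
    A.append(np.array(C[k]));B.append(q[:2]*1000)
A=np.array(A,float);B=np.array(B);a=A-A.mean(0);b=B-B.mean(0)
t=np.arctan2((a[:,0]*b[:,1]-a[:,1]*b[:,0]).sum(),(a*b).sum());Rm=np.array([[np.cos(t),-np.sin(t)],[np.sin(t),np.cos(t)]])
o=B.mean(0)-Rm@A.mean(0);print("yaw",np.degrees(t),"o",o);print(np.round(B-(A@Rm.T+o),1))
E
python3 sock.py
```

```text
green [221  55  39  39 277] [240.  74.] [38. 38.] [536.4   8.4  30. ]
blue [270  54  45  40 411] [292.   73.5] [39. 44.] [5.906e+02 4.000e-01 3.000e+01]
yellow [270 106  26  38 228] [282.4 124.6] [37.4 24.3] [572.6 -49.5  30. ]
red [225 156  39  34 374] [244.  172.5] [33. 38.] [521.  -95.3  30. ]
white [216 106  53  39 715] [242. 125.] [38. 52.] [528.7 -43.1  30. ]
black [269 155  47  34 316] [292.  171.5] [33. 46.] [ 575.5 -102.7   30. ]
yaw -8.328134496198444 o [554.12729954 -46.97858745]
[[ 1.5 -0. ]
 [ 2.3 -0.2]
 [-8.3  1.3]
 [ 1.1 -0.8]
 [ 1.2 -0. ]
 [ 2.2 -0.4]]
```

```bash
python3 - <<'E'
from h import *
s=st()
d=snap("wrist","f_w");im=d["pixels"]
cv2.imwrite('pics/f2.png',cv2.resize(im[0:240,180:500],None,fx=2.5,fy=2.5,interpolation=cv2.INTER_CUBIC))
T=np.array(d["cam_to_world"]);M=R.from_rotvec(s["tool_rot"]).as_matrix();print("cam in tool",M.T@(T[:3,3]-s["position"]))
d=snap("top","f_t");cv2.imwrite('pics/f3.png',cv2.resize(d["pixels"][125:265,270:395],None,fx=4.2,fy=4.2,interpolation=cv2.INTER_CUBIC))
d=snap("scene","f_s");cv2.imwrite('pics/f4.png',cv2.resize(d["pixels"][165:295,160:300],None,fx=4.2,fy=4.2,interpolation=cv2.INTER_CUBIC))
E
```

```text
t 4.83 p [ 560.  -114.3  231.7] x [ 0.006  0.002 -1.   ] zdir -8.73 F [ 0.4 -0.8  0.5] g 39.9 q [ 0.68  0.19 -0.59  1.63  0.1   1.35 -0.08]
cam in tool [-1.62567899e-01  7.99692353e-02 -4.50584214e-06]
```

View pics/f2.png

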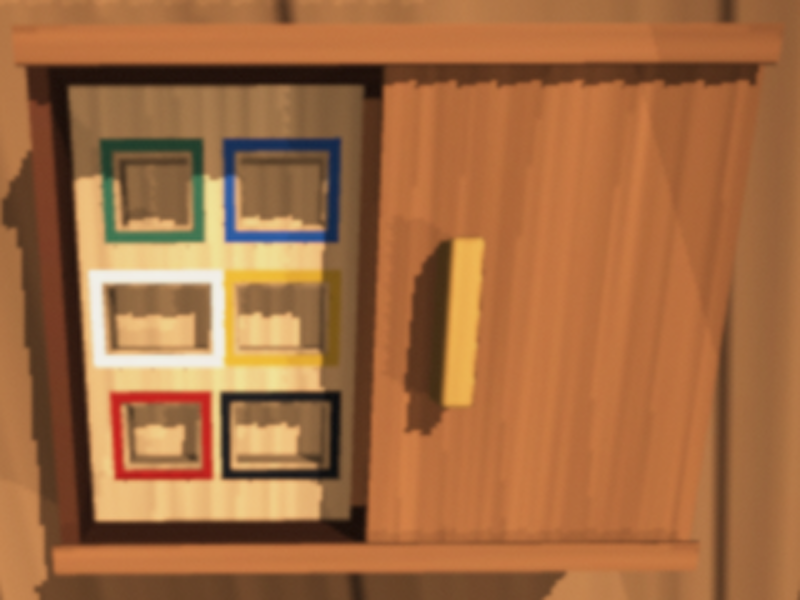

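View pics/f3.png

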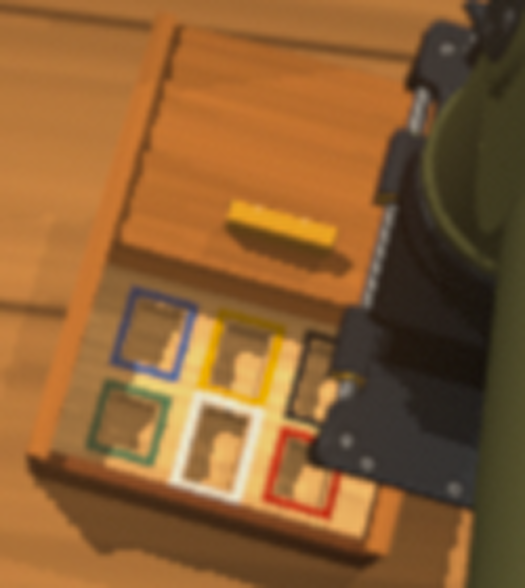

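View pics/f4.png

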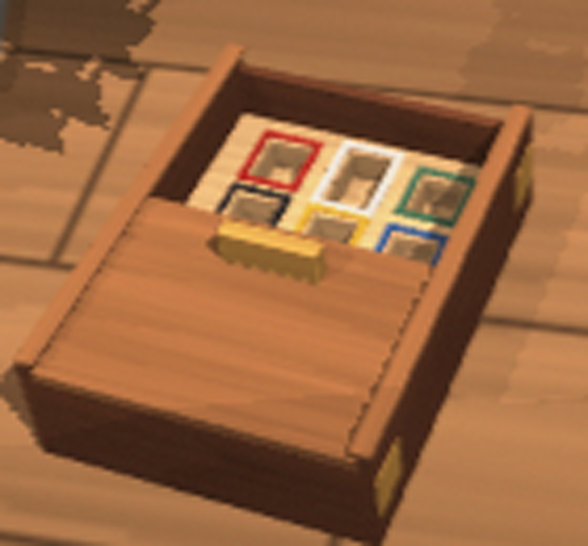

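```bash
cat > fit.py <<'E'
from h import *
def fit(A,B):
    A=np.array(A,float);B=np.array(B,float);a=A-A.mean(0);b=B-B.mean(0)
    t=np.arctan2((a[:,0]*b[:,1]-a[:,1]*b[:,0]).sum(),(a*b).sum());Rm=np.array([[np.cos(t),-np.sin(t)],[np.sin(t),np.cos(t)]])
    o=B.mean(0)-Rm@A.mean(0);print("yaw",round(np.degrees(t),2),"o",np.round(o,1));print(np.round(B-(A@Rm.T+o),1).tolist());return np.degrees(t),o
C=dict(green=(-27,52),red=(-27,-52),blue=(27,52),yellow=(27,0),black=(27,-52),white=(-27,0))
E
python3 - <<'E'
from fit import *
d=get_image("wrist")
b=dict(green=(101,138,205,242),blue=(222,138,341,242),white=(88,270,226,366),yellow=(225,270,341,366),red=(110,391,213,480),black=(221,391,340,479))
A=[];B=[]
for k,(x0,y0,x1,y1) in b.items():
    A.append(C[k]);B.append(pt(d,((x0+x1)/5+180,(y0+y1)/5),.03)[0,:2]*1000)
fit(A,B)
f=lambda q:np.array(q)/2.5+[180,0]
B=pt(d,f([(14,27),(780,27),(55,573),(697,570)]),.081)[:,:2]*1000
fit([(-68,100),(198,100),(-68,-100),(198,-100)],B)
B=pt(d,f([(453,239),(484,239),(474,405),(443,405)]),.097)[:,:2]*1000
print(B.mean(0));fit([(84,30),(96,30),(96,-30),(84,-30)],B)
d=get_image("top")
f=lambda q:np.array(q)/4.2+[270,125]
A=[(-27,52),(27,52),(-27,0),(27,0),(-27,-52)]
B=pt(d,f([(129,423),(155,333),(217,447),(241,357),(302,474)]),.03)[:,:2]*1000
fit(A,B)
d=get_image("scene")
f=lambda q:np.array(q)/4.2+[160,165]
A=[(-27,52),(-27,0),(-27,-52)]
B=pt(d,f([(436,196),(359,179),(283,160)]),.03)[:,:2]*1000
fit(A,B)
E
```

```text
yaw -8.37 o [555.3 -44.8]
[[-0.1, 0.1], [-0.2, -0.1], [-0.3, 0.1], [0.8, -0.3], [-0.2, 0.1], [0.1, 0.1]]
yaw -8.33 o [554.8 -45.4]
[[1.5, -0.8], [-2.3, -1.2], [1.2, 0.8], [-0.4, 1.2]]
[644.1233425  -57.90988474]
yaw -7.9 o [555.  -45.5]
[[0.4, -1.2], [-0.8, -1.1], [-0.1, 1.1], [0.5, 1.2]]
yaw -9.19 o [555.4 -50.1]
[[-0.9, -0.6], [0.2, -0.3], [0.2, -0.6], [0.9, 0.3], [-0.5, 1.2]]
yaw -8.83 o [554.7 -49.4]
[[-0.5, -1.2], [0.7, 0.3], [-0.2, 0.8]]
```

```bash
python3 -m handwheel '[{"xyz":[0,0,0],"angular":[0,0,0]},{"xyz":[0,0,0],"angular":[0,0,0]},{"xyz":[0,0,0],"angular":[0,0,0]}]'; cat > sock2.py <<'E'
from fit import *
import sys
# wrist socket fit via colour masks within predicted neighbourhoods; prior o,yaw
def sockfit(d,o=(555,-48),yaw=-8.5,show=True,only=None):
    im=d["pixels"];h=cv2.cvtColor(im,cv2.COLOR_BGR2HSV).astype(int);H,S,V=h[...,0],h[...,1],h[...,2]
    ms=dict(green=(H>65)&(H<95)&(S>90),blue=(H>105)&(H<130)&(S>130),yellow=(H>20)&(H<29)&(S>150),red=((H<5)|(H>174))&(S>170)&(V>80),white=(S<45)&(V>190),black=(V<45))
    t=np.radians(yaw);Rm=np.array([[np.cos(t),-np.sin(t)],[np.sin(t),np.cos(t)]])
    A=[];B=[]
    L=dict(green=29,red=32,blue=35,yellow=38,black=41,white=44)
    for k,m in ms.items():
        if only and k not in only: continue
        hx=L[k]/2+8;c=np.array(C[k])
        poly=[Rm@(c+np.array(s)*[hx,22])+o for s in((-1,-1),(1,-1),(1,1),(-1,1))]
        pp=px(d,np.c_[np.array(poly)/1000,np.full(4,.03)])
        mk=np.zeros(m.shape,np.uint8);cv2.fillConvexPoly(mk,pp.astype(np.int32),1)
        q=np.argwhere(m&(mk>0))[:,::-1].astype(np.float32)
        if len(q)<60: continue
        # unproject to plane, rotate to case frame, take extents
        w=(pt(d,q,.03)[:,:2]*1000-o)@Rm
        lo,hi=np.percentile(w,[2,98],axis=0) if k!="black" else np.percentile(w,[2,98],axis=0)
        cc=(lo+hi)/2
        if show: print(k,len(q),"size",np.round(hi-lo,1),"off",np.round(cc-c,1))
        A.append(c);B.append(Rm@cc+o)
    return fit(A,B)
if __name__=="__main__":
    d=get_image("wrist");sockfit(d)
    d=get_image("top");sockfit(d)
    d=get_image("scene");sockfit(d)
    st()
E
python3 sock2.py
```

```text
time: 5.38
position: [0.5599, -0.1103, 0.2277]
tool_rot: [0.12, 1.569, -0.109]
ft_force: [-0.2, 0.2, 0.8]
grip_width: 0.462
green 285 size [39.3 37.2] off [0.9 0.7]
blue 424 size [46.1 38.2] off [1.  0.3]
yellow 285 size [36.  39.4] off [-4.4  0.3]
red 393 size [43.1 38.2] off [0.9 0.1]
white 707 size [56.1 40.4] off [0.5 0.7]
black 246 size [51.3 38.1] off [1.8 0.3]
yaw -8.41 o [555.2 -47.6]
[[0.9, 0.2], [0.9, -0.3], [-4.5, 0.5], [0.6, -0.3], [0.4, 0.3], [1.6, -0.4]]
yellow 90 size [46.5 41.7] off [ 1.1 -0.9]
yaw 0.0 o [555.7 -53. ]
[[0.0, 0.0]]
white 72 size [55.4 39.6] off [-2.2 -3.9]
yaw 0.0 o [552.6 -47.5]
[[0.0, 0.0]]
t 5.53 p [ 559.8 -110.6  227.9] x [-0.001  0.007 -1.   ] zdir -8.37 F [-0.3 -0.5  0. ] g 39.9 q [ 0.67  0.19 -0.59  1.63  0.1   1.35 -0.08]
```

```bash
python3 -m handwheel '[{"xyz":[-0.6,3.7,1.2],"angular":[0,0,1]},{"xyz":[-0.6,3.7,1.2],"angular":[0,0,1]},{"xyz":[-0.6,3.7,1.2],"angular":[0,0,1]},{"xyz":[-0.6,3.7,1.2],"angular":[0,0,1]},{"xyz":[-0.6,3.7,0.5],"angular":[0,0,1]}]' 4;python3 -m handwheel '[{"xyz":[-0.6,3.7,0],"angular":[0,0,1]},{"xyz":[-0.6,3.7,0],"angular":[0,0,1]},{"xyz":[-0.6,3,0],"angular":[0,0,1]},{"xyz":[0,0,0],"angular":[0,0,0]},{"xyz":[0,0,0],"angular":[0,0,0]}]' 4;python3 -m handwheel '[{"xyz":[0,0,0],"angular":[0,0,0]},{"xyz":[0,0,0],"angular":[0,0,0]},{"xyz":[0,0,0],"angular":[0,0,0]}]'; python3 -c "
from h import *
d=snap('wrist','g_w');go(507,190,280,0)
snap('top','g_t');snap('scene','g_s')
"
```

```text
time: 5.95
position: [0.5275, 0.0671, 0.28]
tool_rot: [0.064, 1.575, -0.059]
ft_force: [1.1, 0.2, -0.4]
grip_width: 0.455
time: 6.37
position: [0.5053, 0.1873, 0.2846]
tool_rot: [0.011, 1.568, -0.001]
ft_force: [0.3, -1.0, 0.8]
grip_width: 0.454
time: 6.62
position: [0.5056, 0.1861, 0.2847]
tool_rot: [0.012, 1.567, -0.003]
ft_force: [-0.6, -0.8, -0.9]
grip_width: 0.458
t 6.67 p [505.8 185.6 284.6] zd -0.6 F [-0.   0.1 -0.9] g 40.0 q7 -0.47
 -> d cm [ 0.12  0.44 -0.46] turn [-0.3  0.2  0.6]
```

View pics/g_w.png

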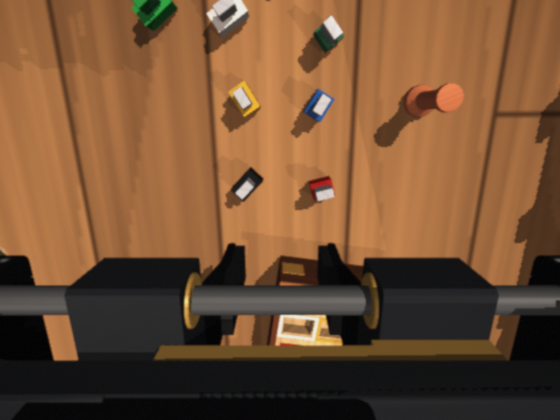

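```bash
python3 - <<'E'
import cv2,numpy as np
im=cv2.imread("pics/g_w.png")
cs=dict(green=(328,33),white=(228,16),yellow=(244,98),blue=(319,105),black=(247,185),red=(321,190))
t=[]
for k,(u,v) in cs.items():
    p=cv2.copyMakeBorder(im,40,40,40,40,cv2.BORDER_CONSTANT)[v+40-25:v+40+25,u+40-25:u+40+25]
    t.append(cv2.resize(p,(260,260),interpolation=cv2.INTER_CUBIC))
cv2.imwrite("pics/g2.png",np.vstack([np.hstack(t[:3]),np.hstack(t[3:])]))
E
```

```text
(no output)
```

View pics/g2.png

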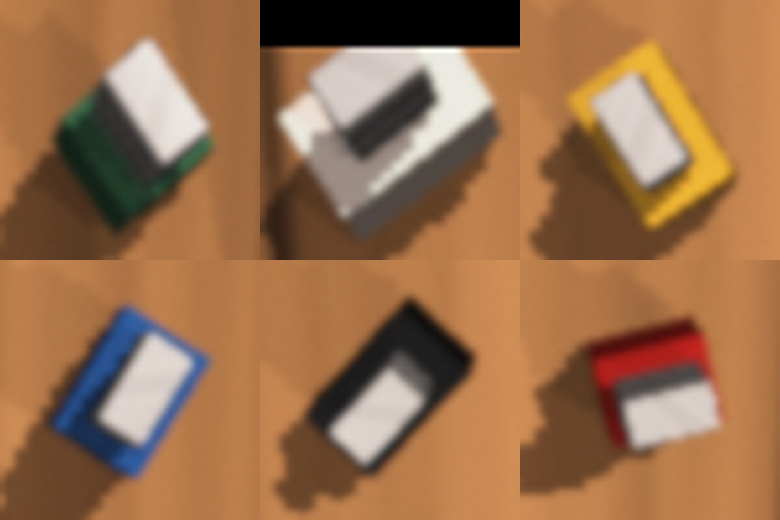

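```bash
cat > stem.py <<'E'
from h import *
def stem(d,u,v,r=18,save=None):
    im=d["pixels"];h=cv2.cvtColor(im,cv2.COLOR_BGR2HSV).astype(int)
    m=((h[...,1]<45)&(h[...,2]>165)).astype(np.uint8)
    k=np.zeros_like(m);cv2.circle(k,(int(u),int(v)),r,1,-1);m&=k
    n,l,s,c=cv2.connectedComponentsWithStats(m);
    if n<2: return None
    i=1+np.argmax(s[1:,4])
    q=np.argwhere(l==i)[:,::-1].astype(float)
    w=pt(d,q,.054)[:,:2]*1000
    # sub-pixel: rect on pixel-corner cloud
    (cx,cy),(a,b),an=cv2.minAreaRect(w.astype(np.float32))
    e=np.linalg.svd(w-w.mean(0),full_matrices=False)[2][0]
    return w.mean(0),(max(a,b),min(a,b)),np.degrees(np.arctan2(e[1],e[0]))%180, len(q)
if __name__=="__main__":
    import sys
    d=get_image("wrist")
    for k,(u,v) in dict(green=(331,30),yellow=(244,98),blue=(321,104),black=(244,188),red=(323,195),white=(228,12)).items():
        r=stem(d,u,v);print(k,np.round(r[0],1),np.round(r[1],1),"long axis",round(r[2],1),r[3]) if r else print(k,None)
E
python3 stem.py
```

```text
green [564.8 356.4] [21.2 10.9] long axis 128.3 220
yellow [461.7 284.4] [20.7 11.7] long axis 120.6 188
blue [555.1 276.1] [21.3 11.5] long axis 58.7 192
black [460.  175.2] [21.5 10.9] long axis 46.7 148
red [561.2 168.3] [20.  11.1] long axis 15.5 136
white [451.1 374.5] [36.9 24.7] long axis 3.1 449
```

```bash
python3 -m handwheel '[{"xyz":[1.1,-0.4,-2],"angular":[0,0,-7]},{"xyz":[1.1,-0.4,-2],"angular":[0,0,-7]},{"xyz":[1.1,-0.4,-2],"angular":[0,0,-7]},{"xyz":[1.1,-0.4,-2],"angular":[0,0,-7]},{"xyz":[1.1,-0.4,-2],"angular":[0,0,-7]}]' 4;python3 -m handwheel '[{"xyz":[0,0,-1],"angular":[0,0,-7]},{"xyz":[0,0,-1],"angular":[0,0,-7]},{"xyz":[0,0,-1],"angular":[0,0,-7]},{"xyz":[0,0,-1],"angular":[0,0,-7]},{"xyz":[0,0,-1],"angular":[0,0,-7]}]'; python3 -c "
from h import *
go(561,167,90,-74.5)
"
```

```text
time: 7.23
position: [0.5651, 0.1652, 0.1869]
tool_rot: [0.5, 1.496, -0.493]
ft_force: [0.3, 0.8, -0.1]
grip_width: 0.46
time: 7.65
position: [0.5669, 0.1585, 0.1291]
tool_rot: [0.973, 1.329, -0.979]
ft_force: [-0.8, -0.0, -0.5]
grip_width: 0.458
t 7.65 p [566.9 158.5 129.1] zd -72.2 F [-0.8 -0.  -0.5] g 39.8 q7 -1.74
 -> d cm [-0.59  0.85 -3.91] turn [ 0.5  0.4 -2.3]
```

```bash
python3 -m handwheel '[{"xyz":[-0.6,0.9,-2],"angular":[0.5,0.4,-2.3]},{"xyz":[0,0,-1.5],"angular":[0,0,0]},{"xyz":[0,0,0],"angular":[0,0,0]},{"xyz":[0,0,0],"angular":[0,0,0]}]'; python3 -c "
from h import *
d=snap('wrist','i_w');go(561,167,31,-74.5);d=snap('scene','i_s');cv2.imwrite('pics/i_s2.png',cv2.resize(d['pixels'][150:270,270:430],None,fx=4,fy=4))
"
```

```text
time: 7.98
position: [0.5603, 0.1645, 0.0901]
tool_rot: [1.014, 1.323, -1.021]
ft_force: [0.6, -0.6, 0.8]
grip_width: 0.461
t 8.03 p [560.3 164.1  90.1] zd -75.2 F [-0.2  0.6  0. ] g 39.8 q7 -1.81
 -> d cm [ 0.07  0.29 -5.91] turn [ 0.1 -0.3  0.7]
```

View pics/i_w.png

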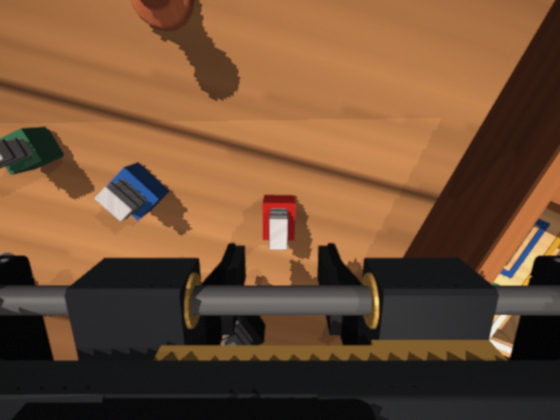

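View pics/i_s2.png

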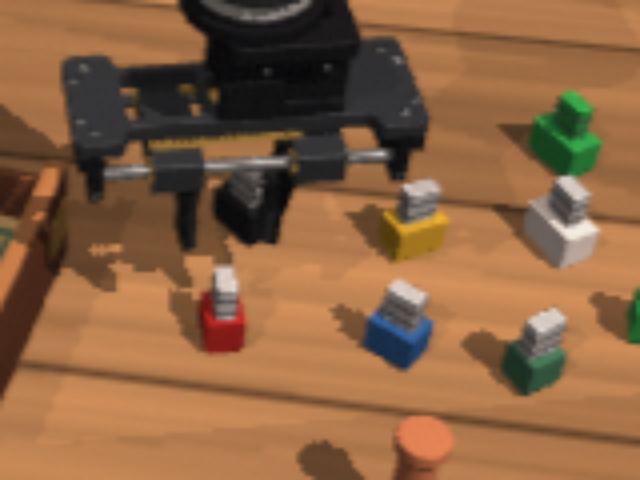

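```bash
python3 - <<'E'
from h import *
from stem import stem
d=get_image('wrist');s=get_state()
print(px(d,s["position"]), px(d,[[.561,.167,.054]]))
print(stem(d,278,230,20))
d=get_image('scene');print(px(d,s["position"]),px(d,[.561,.167,.054]))
E
```

```text
[[282.70044303 261.33134406]] [[278.74161397 235.60253521]]
(array([562.16868346, 167.9218306 ]), (21.299114227294922, 11.37219524383545), np.float64(14.743034483863767), 503)
[[327.10409678 208.89930446]] [[326.97981846 219.79167304]]
```

```bash
python3 -m handwheel '[{"xyz":[0.2,0.4,-2],"angular":[0,0,0]},{"xyz":[0,0,-2],"angular":[0,0,0]},{"xyz":[0,0,-1],"angular":[0,0,0]},{"xyz":[0,0,-0.5],"angular":[0,0,0]},{"xyz":[0,0,0],"angular":[0,0,0]}]'; python3 -c "
from h import *
go(562,168,31,-75)
"
```

```text
time: 8.6
position: [0.5682, 0.1693, 0.0407]
tool_rot: [1.022, 1.312, -1.013]
ft_force: [0.2, -1.1, -0.5]
grip_width: 0.46
t 8.6 p [568.2 169.3  40.7] zd -75.3 F [ 0.2 -1.1 -0.5] g 40.0 q7 -1.85
 -> d cm [-0.62 -0.13 -0.97] turn [0.  0.5 0.3]
```

```bash
python3 -m handwheel '[{"xyz":[-0.6,-0.1,-0.3],"angular":[0,0,0]},{"xyz":[0,0,-0.4],"angular":[0,0,0]},{"xyz":[0,0,-0.2],"angular":[0,0,0]},{"xyz":[0,0,0],"angular":[0,0,0]}]'; python3 -c "
from h import *
go(562,168,31,-75)
"
```

```text
time: 8.93
position: [0.5631, 0.1685, 0.0337]
tool_rot: [1.024, 1.309, -1.01]
ft_force: [-1.1, 0.1, 0.4]
grip_width: 0.458
t 8.93 p [563.1 168.5  33.7] zd -75.3 F [-1.1  0.1  0.4] g 39.9 q7 -1.86
 -> d cm [-0.11 -0.05 -0.27] turn [-0.   0.7  0.3]
```

```bash
python3 -m handwheel '[{"xyz":[-0.1,0,-0.3],"angular":[0,0.7,0]},{"xyz":[0,0,0],"angular":[0,0,0]},{"xyz":[0,0,0],"angular":[0,0,0]},{"xyz":[0,0,0],"angular":[0,0,0]},{"xyz":[0,0,0],"angular":[0,0,0]}]' 0.5 30; python3 -m handwheel '[{"xyz":[0,0,0],"angular":[0,0,0]},{"xyz":[0,0,0],"angular":[0,0,0]}]';python3 -c "
from h import *
go(562,168,31,-75)
"
```

```text
time: 9.35
position: [0.5631, 0.1687, 0.0315]
tool_rot: [1.02, 1.319, -1.018]
ft_force: [0.5, 0.1, 1.1]
grip_width: 0.166
time: 9.52
position: [0.5632, 0.1687, 0.0316]
tool_rot: [1.02, 1.319, -1.017]
ft_force: [-0.4, -0.3, -0.3]
grip_width: 0.137
t 9.52 p [563.2 168.7  31.6] zd -75.3 F [-0.4 -0.3 -0.3] g 12.0 q7 -1.86
 -> d cm [-0.12 -0.07 -0.06] turn [-0.1  0.1  0.3]
```

```bash
python3 -m handwheel '[{"xyz":[0,0,2],"angular":[0,0,0]},{"xyz":[0,0,4],"angular":[0,0,0]},{"xyz":[0,-1,4],"angular":[0,0,-3]},{"xyz":[-0.5,-3,2],"angular":[0,0,-3]},{"xyz":[-0.5,-4,0],"angular":[0,0,-3]}]'; python3 -m handwheel '[{"xyz":[-0.6,-4,0],"angular":[0,0,-3]},{"xyz":[-0.6,-4,0],"angular":[0,0,-3]},{"xyz":[-0.6,-4,0],"angular":[0,0,-3]},{"xyz":[-0.6,-3.5,0],"angular":[0,0,-3]},{"xyz":[0,0,0],"angular":[0,0,0]}]';python3 -c "
from h import *
go(523,-95,140,-98.4)
"
```

```text
time: 9.93
position: [0.5481, 0.0976, 0.1533]
tool_rot: [1.132, 1.271, -1.126]
ft_force: [1.3, -0.0, -0.2]
grip_width: 0.136
time: 10.35
position: [0.5225, -0.0712, 0.1577]
tool_rot: [1.3, 1.152, -1.29]
ft_force: [0.3, -0.6, -0.1]
grip_width: 0.132
t 10.35 p [522.5 -71.2 157.7] zd -96.7 F [ 0.3 -0.6 -0.1] g 11.5 q7 -1.65
 -> d cm [ 0.05 -2.38 -1.77] turn [-0.2  0.3 -1.7]
```

```bash
python3 -m handwheel '[{"xyz":[0.1,-2.4,-1.5],"angular":[-0.2,0.3,-1.7]},{"xyz":[0,0,0],"angular":[0,0,0]},{"xyz":[0,0,0],"angular":[0,0,0]}]'; python3 -c "
from h import *
go(523,-95,140,-98.4)
snap('wrist','j_w');d=snap('scene','j_s');cv2.imwrite('pics/j_s2.png',cv2.resize(d['pixels'][150:290,160:340],None,fx=4,fy=4))
"
```

```text
time: 10.6
position: [0.523, -0.0995, 0.143]
tool_rot: [1.321, 1.131, -1.322]
ft_force: [0.5, 1.5, -0.1]
grip_width: 0.14
t 10.6 p [523.  -99.5 143. ] zd -98.8 F [ 0.5  1.5 -0.1] g 12.1 q7 -1.64
 -> d cm [ 0.    0.45 -0.3 ] turn [0.1 0.1 0.4]
```

View pics/j_w.png

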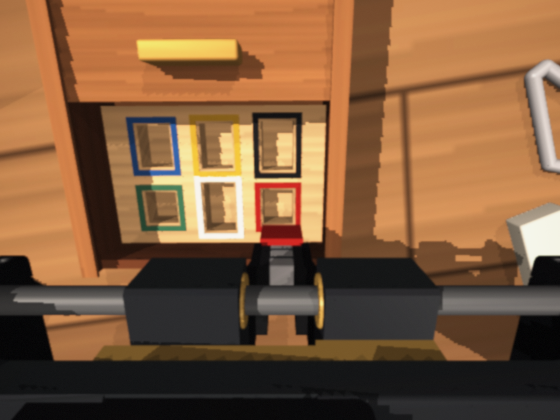

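View pics/j_s2.png

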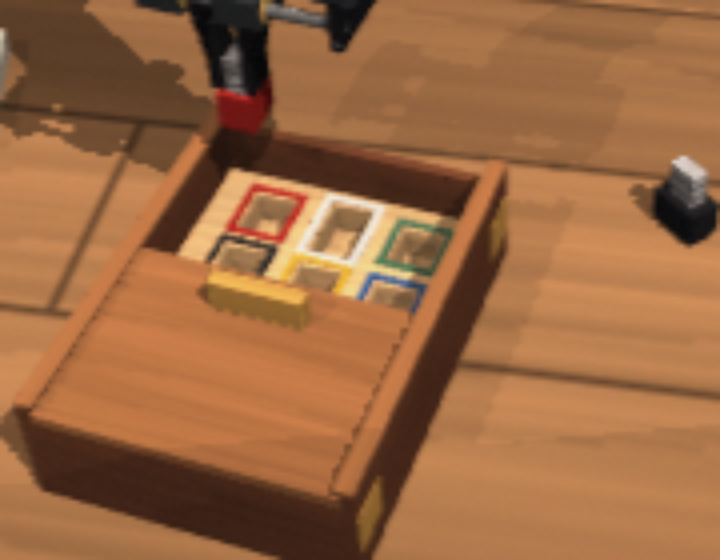

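```bash
python3 - <<'E'
from sock2 import *
d=get_image("wrist");sockfit(d,only=["green","blue","white","black","yellow"]);go(523,-95,140,-98.4)
E
```

```text
green 411 size [39.2 38. ] off [0.9 1. ]
blue 686 size [46.6 38.8] off [1.2 0.9]
yellow 648 size [40.3 40.3] off [-3.   0.7]
white 1065 size [56.7 40.7] off [0.6 0.8]
black 624 size [52.3 38. ] off [1.6 0.4]
yaw -8.64 o [555.4 -47.3]
[[0.6, 0.0], [0.8, 0.0], [-3.2, 0.5], [0.4, -0.1], [1.4, -0.5]]
t 10.75 p [522.8 -99.1 142.9] zd -98.7 F [0.9 0.4 0.5] g 11.8 q7 -1.64
 -> d cm [ 0.02  0.41 -0.29] turn [0.1 0.  0.3]
```

```bash
python3 -m handwheel '[{"xyz":[0,0.4,-2],"angular":[0,0,0.3]},{"xyz":[-0.1,0,-2],"angular":[0,0,0]},{"xyz":[-0.1,0,-1.5],"angular":[0,0,0]},{"xyz":[0,0,0],"angular":[0,0,0]}]'; python3 -c "
from h import *
go(522.7,-94.8,70,-98.5)
"
```

```text
time: 11.08
position: [0.5232, -0.0909, 0.0885]
tool_rot: [1.313, 1.134, -1.308]
ft_force: [-0.6, 0.5, 0.1]
grip_width: 0.134
t 11.08 p [523.2 -90.9  88.5] zd -98.0 F [-0.6  0.5  0.1] g 11.7 q7 -1.67
 -> d cm [-0.05 -0.39 -1.85] turn [ 0.1  0.3 -0.5]
```

```bash
python3 -m handwheel '[{"xyz":[0,-0.4,-1],"angular":[0,0.3,-0.5]},{"xyz":[0,0,-0.5],"angular":[0,0,0]},{"xyz":[0,0,0],"angular":[0,0,0]},{"xyz":[0,0,0],"angular":[0,0,0]}]'; python3 -c "
from h import *
go(522.7,-94.8,66,-98.5)
"
```

```text
time: 11.42
position: [0.5247, -0.0931, 0.074]
tool_rot: [1.316, 1.134, -1.315]
ft_force: [-0.7, -0.1, -0.2]
grip_width: 0.138
t 11.42 p [524.7 -93.1  74. ] zd -98.4 F [-0.7 -0.1 -0.2] g 12.0 q7 -1.68
 -> d cm [-0.2  -0.17 -0.8 ] turn [ 0.1  0.1 -0.1]
```

```bash
python3 -m handwheel '[{"xyz":[-0.2,-0.2,-0.5],"angular":[0,0,0]},{"xyz":[0,0,-0.5],"angular":[0,0,0]},{"xyz":[0,0,-0.5],"angular":[0,0,0]},{"xyz":[0,0,-0.5],"angular":[0,0,0]}]'; python3 -c "
from h import *
go(522.7,-94.8,37.6,-98.5)
"
```

```text
time: 11.75
position: [0.525, -0.0959, 0.0554]
tool_rot: [1.318, 1.129, -1.311]
ft_force: [-0.3, 0.3, 0.3]
grip_width: 0.14
t 11.75 p [525.  -95.9  55.4] zd -98.4 F [-0.3  0.3  0.3] g 12.2 q7 -1.69
 -> d cm [-0.23  0.11 -1.78] turn [ 0.2  0.4 -0.1]
```

```bash
python3 -m handwheel '[{"xyz":[-0.2,0.1,-0.5],"angular":[0,0.4,0]},{"xyz":[-0.1,0,-0.6],"angular":[0,0,0]},{"xyz":[-0.1,0,-0.6],"angular":[0,0,0]},{"xyz":[0,0,-0.3],"angular":[0,0,0]},{"xyz":[0,0,0],"angular":[0,0,0]}]'; python3 -c "
from h import *
go(522.7,-94.8,37.6,-98.5)
"
```

```text
time: 12.17
position: [0.5234, -0.0952, 0.0373]
tool_rot: [1.315, 1.129, -1.315]
ft_force: [0.7, 0.2, -1.1]
grip_width: 0.136
t 12.17 p [523.4 -95.2  37.3] zd -98.4 F [ 0.7  0.2 -1.1] g 11.8 q7 -1.7
 -> d cm [-0.07  0.04  0.03] turn [ 0.3  0.2 -0.1]
```

```bash
python3 -m handwheel '[{"xyz":[0,0,-0.2],"angular":[0,0,0]},{"xyz":[0,0,0],"angular":[0,0,0]},{"xyz":[0,0,0],"angular":[0,0,0]},{"xyz":[0,0,3],"angular":[0,0,0]},{"xyz":[0,0,4],"angular":[0,0,0]}]' 4; python3 -m handwheel '[{"xyz":[0,2,4],"angular":[0,0,6]},{"xyz":[-0.8,4,0],"angular":[0,0,6]},{"xyz":[-0.8,4,0],"angular":[0,0,6]},{"xyz":[-0.8,4,0],"angular":[0,0,6]},{"xyz":[-0.8,4,0],"angular":[0,0,6]}]'; python3 -m handwheel '[{"xyz":[-0.8,4,-1],"angular":[0,0,6]},{"xyz":[-0.8,3,-1],"angular":[0,0,6]},{"xyz":[-0.8,2,-2],"angular":[0,0,6]},{"xyz":[0,0,-1],"angular":[0,0,6]},{"xyz":[0,0,0],"angular":[0,0,0]}]';  python3 -c "
from h import *
go(460,175,90,-43.3)
d=snap('wrist','k_w');snap('top','k_t')
"
```

```text
time: 12.58
position: [0.5152, -0.0938, 0.0967]
tool_rot: [1.308, 1.147, -1.328]
ft_force: [1.4, -0.3, 0.5]
grip_width: 0.409
time: 13.0
position: [0.4871, 0.0787, 0.1438]
tool_rot: [0.92, 1.357, -0.933]
ft_force: [-0.1, 0.3, -0.2]
grip_width: 0.46
time: 13.42
position: [0.458, 0.1831, 0.0934]
tool_rot: [0.575, 1.484, -0.573]
ft_force: [0.0, -0.1, -0.4]
grip_width: 0.46
t 13.42 p [458.  183.1  93.4] zd -42.1 F [ 0.  -0.1 -0.4] g 40.0 q7 -1.27
 -> d cm [ 0.2  -0.81 -0.34] turn [ 0.1  0.5 -1.2]
```

View pics/k_w.png

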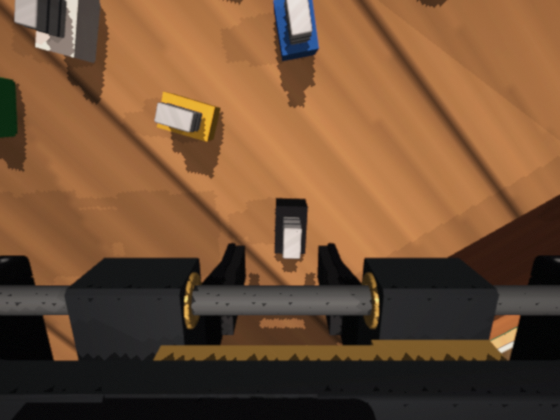

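View pics/k_t.png

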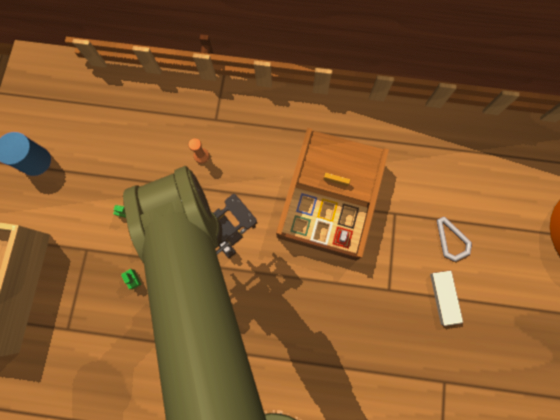

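Red sits in the red socket (343,238 in the top view). Now black, directly ahead at (291,238) in the wrist view.

```bash
python3 -m handwheel '[{"xyz":[0.2,-0.8,0],"angular":[0,0.5,-1.2]},{"xyz":[0,0,-1],"angular":[0,0,0]},{"xyz":[0,0,0],"angular":[0,0,0]}]'; python3 - <<'E'
from h import *
from stem import stem
d=get_image('wrist');p=px(d,[.460,.175,.054])[0];print(p,stem(d,*p,22))
go(460,175,35,-43.3)
E
```

```text
time: 13.77
position: [0.4641, 0.1709, 0.0858]
tool_rot: [0.607, 1.479, -0.608]
ft_force: [-0.8, -0.2, -0.4]
grip_width: 0.461
[273.1055     240.52196713] (array([459.96631906, 175.04352304]), (20.965412139892578, 10.552289009094238), np.float64(44.56047720255455), 512)
t 13.82 p [465.  170.7  86.7] zd -44.6 F [ 0.5 -0.9 -0.5] g 40.1 q7 -1.29
 -> d cm [-0.5   0.43 -5.17] turn [0.2 0.3 1.3]
```

```bash
python3 -m handwheel '[{"xyz":[-0.6,0.4,-1.5],"angular":[0,0.3,0]},{"xyz":[-0.1,0,-1.5],"angular":[0,0,0]},{"xyz":[-0.1,0,-1],"angular":[0,0,0]},{"xyz":[0,0,-0.5],"angular":[0,0,0]},{"xyz":[0,0,0],"angular":[0,0,0]}]' 3.4; python3 -c "
from h import *
go(460,175,32,-45)
"
```

```text
time: 14.23
position: [0.4604, 0.1719, 0.0417]
tool_rot: [0.615, 1.476, -0.616]
ft_force: [-0.1, -0.6, 0.3]
grip_width: 0.393
t 14.23 p [460.4 171.9  41.7] zd -45.2 F [-0.1 -0.6  0.3] g 34.2 q7 -1.35
 -> d cm [-0.04  0.31 -0.97] turn [0.1 0.3 0.2]
```

```bash
python3 -m handwheel '[{"xyz":[0,0.3,-0.5],"angular":[0,0.3,0]},{"xyz":[-0.1,0,-0.5],"angular":[0,0,0]},{"xyz":[0,0,-0.1],"angular":[0,0,0]},{"xyz":[0,0,0],"angular":[0,0,0]}]'; python3 -c "
from h import *
go(460,175,32,-45)
"
```

```text
time: 14.57
position: [0.4608, 0.1753, 0.0309]
tool_rot: [0.616, 1.479, -0.618]
ft_force: [0.0, -0.0, -0.2]
grip_width: 0.387
t 14.57 p [460.8 175.3  30.9] zd -45.2 F [ 0.  -0.  -0.2] g 33.7 q7 -1.37
 -> d cm [-0.08 -0.03  0.11] turn [0.1 0.1 0.2]
```

```bash
python3 -m handwheel '[{"xyz":[0,0,0],"angular":[0,0,0]},{"xyz":[0,0,0],"angular":[0,0,0]},{"xyz":[0,0,0],"angular":[0,0,0]},{"xyz":[0,0,0],"angular":[0,0,0]},{"xyz":[0,0,0],"angular":[0,0,0]}]' 0.5 30; python3 -m handwheel '[{"xyz":[0,0,0],"angular":[0,0,0]},{"xyz":[0,0,2],"angular":[0,0,0]},{"xyz":[0,0,4],"angular":[0,0,0]},{"xyz":[0,0,4],"angular":[0,0,0]},{"xyz":[1,-2,2],"angular":[0,0,-6]}]'; python3 -c "
from h import *
go(576,-103,150,-98.5)
"
```

```text
time: 14.98
position: [0.4616, 0.1757, 0.0319]
tool_rot: [0.617, 1.478, -0.617]
ft_force: [0.1, -0.1, -1.0]
grip_width: 0.134
time: 15.4
position: [0.4633, 0.1582, 0.1503]
tool_rot: [0.689, 1.469, -0.697]
ft_force: [1.7, 0.8, -0.8]
grip_width: 0.135
t 15.4 p [463.3 158.2 150.3] zd -50.8 F [ 1.7  0.8 -0.8] g 11.8 q7 -1.31
 -> d cm [ 11.27 -26.12  -0.03] turn [ -0.   -0.7 -47.7]
```

```bash
python3 -m handwheel '[{"xyz":[1.4,-3.3,0],"angular":[0,0,-6]},{"xyz":[1.4,-3.3,0],"angular":[0,0,-6]},{"xyz":[1.4,-3.3,0],"angular":[0,0,-6]},{"xyz":[1.4,-3.3,0],"angular":[0,0,-6]},{"xyz":[1.4,-3.3,0],"angular":[0,0,-6]}]'; python3 -m handwheel '[{"xyz":[1.4,-3.3,0],"angular":[0,0,-6]},{"xyz":[1.4,-3.3,0],"angular":[0,0,-6]},{"xyz":[1.4,-3,0],"angular":[0,0,-6]},{"xyz":[0,0,0],"angular":[0,0,0]}]'; python3 -c "
from h import *
go(576,-103,70,-98.5)
"
```

```text
time: 15.82
position: [0.5384, -0.0064, 0.1598]
tool_rot: [1.104, 1.272, -1.095]
ft_force: [1.0, 0.2, -1.2]
grip_width: 0.133
time: 16.15
position: [0.5826, -0.1178, 0.1594]
tool_rot: [1.353, 1.099, -1.35]
ft_force: [-0.2, -1.4, -0.7]
grip_width: 0.138
t 16.15 p [ 582.6 -117.8  159.4] zd -101.3 F [-0.2 -1.4 -0.7] g 12.0 q7 -1.71
 -> d cm [-0.66  1.48 -8.94] turn [0.4 0.4 2.8]
```

```bash
python3 -m handwheel '[{"xyz":[-0.7,1.5,-1],"angular":[0.4,0.4,2.8]},{"xyz":[0,0,-2],"angular":[0,0,0]},{"xyz":[0,0,-2],"angular":[0,0,0]},{"xyz":[0,0,-2],"angular":[0,0,0]},{"xyz":[0,0,0],"angular":[0,0,0]}]'; python3 -c "
from h import *
go(576,-103,70,-98.5)
"
```

```text
time: 16.57
position: [0.576, -0.107, 0.0872]
tool_rot: [1.323, 1.132, -1.319]
ft_force: [-1.8, 0.1, -1.5]
grip_width: 0.135
t 16.57 p [ 576.  -107.    87.2] zd -98.8 F [-1.8  0.1 -1.5] g 11.7 q7 -1.7
 -> d cm [-0.    0.4  -1.72] turn [-0.   0.1  0.3]
```

```bash
python3 -m handwheel '[{"xyz":[0,0.4,-1],"angular":[0,0,0.3]},{"xyz":[0,0,-0.5],"angular":[0,0,0]},{"xyz":[0,0,0],"angular":[0,0,0]},{"xyz":[0,0,0],"angular":[0,0,0]}]'; python3 -c "
from h import *
go(576,-103,60,-98.5)
"
```

```text
time: 16.9
position: [0.5764, -0.1017, 0.0723]
tool_rot: [1.319, 1.135, -1.313]
ft_force: [0.5, -0.5, -1.0]
grip_width: 0.134
t 16.9 p [ 576.4 -101.7   72.3] zd -98.4 F [ 0.5 -0.5 -1. ] g 11.7 q7 -1.71
 -> d cm [-0.04 -0.13 -1.23] turn [-0.1  0.2 -0.1]
```

```bash
python3 -m handwheel '[{"xyz":[0,-0.1,-0.6],"angular":[0,0.2,0]},{"xyz":[0,0,-0.6],"angular":[0,0,0]},{"xyz":[0,0,-0.6],"angular":[0,0,0]},{"xyz":[0,0,-0.6],"angular":[0,0,0]}]'; python3 -c "
from h import *
go(576,-103,37.5,-98.5)
"
```

```text
time: 17.23
position: [0.5793, -0.1035, 0.0511]
tool_rot: [1.318, 1.132, -1.312]
ft_force: [-2.5, -0.8, 0.5]
grip_width: 0.134
t 17.23 p [ 579.3 -103.5   51.1] zd -98.4 F [-2.5 -0.8  0.5] g 11.7 q7 -1.72
 -> d cm [-0.33  0.05 -1.36] turn [ 0.1  0.3 -0.1]
```

```bash
python3 -m handwheel '[{"xyz":[-0.3,0,-0.4],"angular":[0,0.2,0]},{"xyz":[-0.1,0,-0.5],"angular":[0,0,0]},{"xyz":[-0.1,0,-0.5],"angular":[0,0,0]},{"xyz":[0,0,-0.3],"angular":[0,0,0]},{"xyz":[0,0,-0.2],"angular":[0,0,0]}]'; python3 -c "
from h import *
go(576,-103,37.5,-98.5)
"
```

```text
time: 17.65
position: [0.5768, -0.1037, 0.0375]
tool_rot: [1.317, 1.129, -1.313]
ft_force: [-4.3, 0.8, 10.8]
grip_width: 0.135
t 17.65 p [ 576.8 -103.7   37.5] zd -98.4 F [-4.3  0.8 10.8] g 11.7 q7 -1.72
 -> d cm [-0.08  0.07  0.  ] turn [ 0.2  0.3 -0.1]
```

```bash
python3 -m handwheel '[{"xyz":[0,0,0],"angular":[0,0,0]},{"xyz":[0,0,0],"angular":[0,0,0]},{"xyz":[0,0,0],"angular":[0,0,0]},{"xyz":[0,0,3],"angular":[0,0,0]},{"xyz":[0,0,4],"angular":[0,0,0]}]' 4; python3 -m handwheel '[{"xyz":[0,2,4],"angular":[0,0,6.5]},{"xyz":[-0.2,4,2],"angular":[0,0,6.5]},{"xyz":[-0.2,4,2],"angular":[0,0,6.5]},{"xyz":[-0.2,4,0],"angular":[0,0,6.5]},{"xyz":[-0.2,4,0],"angular":[0,0,6.5]}]'; python3 -m handwheel '[{"xyz":[-0.2,4,0],"angular":[0,0,6.5]},{"xyz":[-0.2,4,0],"angular":[0,0,6.5]},{"xyz":[-0.2,3,0],"angular":[0,0,6.5]},{"xyz":[0,2,0],"angular":[0,0,6.5]},{"xyz":[0,0,0],"angular":[0,0,6.5]}]';  python3 -c "
from h import *
go(555,276,90,-31.3)
d=snap('wrist','l_w');snap('top','l_t')
"
```

```text
time: 18.07
position: [0.569, -0.1026, 0.0994]
tool_rot: [1.311, 1.145, -1.325]
ft_force: [1.7, -1.3, 0.8]
grip_width: 0.408
time: 18.48
position: [0.5634, 0.0674, 0.187]
tool_rot: [0.887, 1.371, -0.902]
ft_force: [0.9, -0.2, -0.2]
grip_width: 0.46
time: 18.9
position: [0.553, 0.2156, 0.1874]
tool_rot: [0.425, 1.519, -0.423]
ft_force: [-0.8, 0.4, 0.4]
grip_width: 0.457
t 18.9 p [553.  215.6 187.4] zd -31.0 F [-0.8  0.4  0.4] g 39.7 q7 -1.12
 -> d cm [ 0.2   6.04 -9.74] turn [ 0.   0.5 -0.3]
```

View pics/l_w.png

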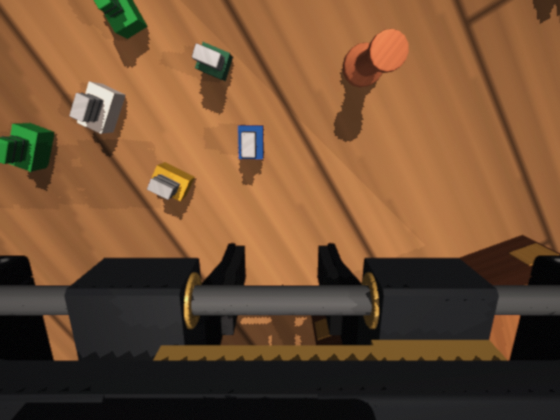

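View pics/l_t.png

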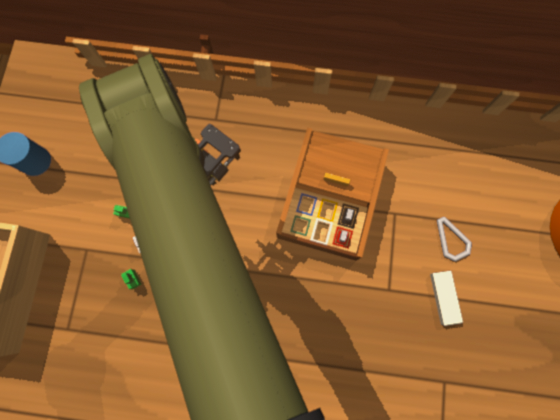

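```bash
python3 - <<'E'
from h import *
from stem import stem
d=get_image('wrist')
for k,u,v,r in (("blue",248,145,14),("yellow",163,187,14),("green",208,55,14)):
    print(k,stem(d,u,v,r))
im=d["pixels"];cv2.imwrite("pics/l2.png",cv2.resize(im[70:145,55:140],None,fx=7,fy=7,interpolation=cv2.INTER_CUBIC))
go(555,276,90,-31.3)
E
```

```text
blue (array([554.20299053, 274.5055945 ]), (18.617828369140625, 10.928731918334961), np.float64(51.134595780087835), 244)
yellow (array([463.03116088, 282.5165346 ]), (15.70267105102539, 10.91789722442627), np.float64(117.19384462804001), 189)
green (array([566.92406989, 353.69186992]), (14.263448715209961, 10.99706745147705), np.float64(136.93773887588338), 238)
t 19.05 p [554.6 208.9 186.9] zd -32.0 F [ 0.  -0.7  0.4] g 39.7 q7 -1.13
 -> d cm [ 0.04  6.71 -9.69] turn [0.3 0.5 0.7]
```

View pics/l2.png

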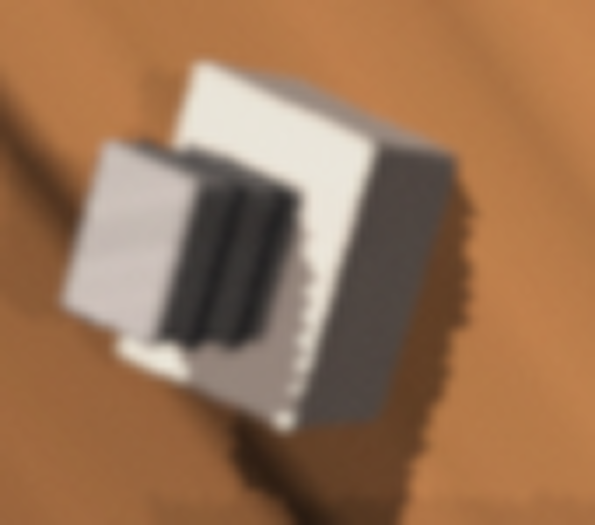

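```bash
python3 - <<'E'
from h import *
d=get_image('wrist')
q=pt(d,np.array([(105,143),(203,183),(160,345),(62,305)])/7+[55,70],.054)[:,:2]*1000
v=q[3]-q[0]+q[2]-q[1];print("white",q.mean(0),np.degrees(np.arctan2(v[1],v[0]))%180,np.linalg.norm(v)/2)
E
python3 -m handwheel '[{"xyz":[0,3.4,-3],"angular":[0.3,0.5,0.7]},{"xyz":[0,3.3,-3],"angular":[0,0,0]},{"xyz":[0,0,-3],"angular":[0,0,0]},{"xyz":[0,0,0],"angular":[0,0,0]},{"xyz":[0,0,0],"angular":[0,0,0]}]';python3 - <<'E'
from h import *
from stem import stem
d=get_image('wrist');p=px(d,[.555,.276,.054])[0];print(p,stem(d,*p,24))
go(555,276,35,-31.3)
E
```

```text
white [448.3324853  377.03951903] 33.25158448491473 21.08964040310088
time: 19.52
position: [0.5615, 0.2633, 0.0971]
tool_rot: [0.452, 1.515, -0.458]
ft_force: [0.7, 0.8, 1.3]
grip_width: 0.462
[262.89786581 224.65551878] (array([554.830899  , 276.18460739]), (21.07569694519043, 11.228678703308105), np.float64(58.5505889695917), 496)
t 19.57 p [561.5 261.8  96.6] zd -33.4 F [-0.3 -0.8 -1.3] g 40.1 q7 -1.3
 -> d cm [-0.65  1.42 -6.16] turn [0.4 0.3 2.1]
```

```bash
python3 -m handwheel '[{"xyz":[-0.7,1.5,-1.5],"angular":[0.4,0.3,2]},{"xyz":[-0.2,0,-1.5],"angular":[0,0,0]},{"xyz":[-0.2,0,-1.5],"angular":[0,0,0]},{"xyz":[0,0,-0.5],"angular":[0,0,0]},{"xyz":[0,0,0],"angular":[0,0,0]}]' 3.4; python3 -c "
from h import *
go(555,276,32,-31.5)
"
```

```text
time: 19.98
position: [0.5553, 0.2764, 0.0505]
tool_rot: [0.437, 1.517, -0.427]
ft_force: [-0.1, 0.4, -0.1]
grip_width: 0.392
t 19.98 p [555.3 276.4  50.5] zd -31.7 F [-0.1  0.4 -0.1] g 34.1 q7 -1.32
 -> d cm [-0.03 -0.04 -1.85] turn [-0.2  0.6  0.2]
```

```bash
python3 -m handwheel '[{"xyz":[0,0,-0.8],"angular":[0,0.5,0]},{"xyz":[-0.2,0,-0.7],"angular":[0,0,0]},{"xyz":[-0.1,0,-0.4],"angular":[0,0,0]},{"xyz":[0,0,-0.1],"angular":[0,0,0]},{"xyz":[0,0,0],"angular":[0,0,0]}]' 3.4; python3 -c "
from h import *
go(555,276,32,-31.5)
"
```

```text
time: 20.4
position: [0.5544, 0.2769, 0.0318]
tool_rot: [0.439, 1.522, -0.428]
ft_force: [0.7, 1.4, 0.3]
grip_width: 0.389
t 20.4 p [554.4 276.9  31.8] zd -31.7 F [0.7 1.4 0.3] g 33.8 q7 -1.33
 -> d cm [ 0.06 -0.09  0.02] turn [-0.3  0.4  0.2]
```

```bash
python3 -m handwheel '[{"xyz":[0,0,0],"angular":[0,0,0]},{"xyz":[0,0,0],"angular":[0,0,0]},{"xyz":[0,0,0],"angular":[0,0,0]},{"xyz":[0,0,0],"angular":[0,0,0]},{"xyz":[0,0,0],"angular":[0,0,0]}]' 0.5 30; python3 -m handwheel '[{"xyz":[0,0,0],"angular":[0,0,0]},{"xyz":[0,0,2],"angular":[0,0,0]},{"xyz":[0,0,4],"angular":[0,0,0]},{"xyz":[0,0,4],"angular":[0,0,0]},{"xyz":[0.4,-2,2],"angular":[0,0,-6.5]}]'; python3 -m handwheel '[{"xyz":[0.4,-3,0],"angular":[0,0,-6.5]},{"xyz":[0.4,-3,0],"angular":[0,0,-6.5]},{"xyz":[0.4,-3,0],"angular":[0,0,-6.5]},{"xyz":[0.4,-3,0],"angular":[0,0,-6.5]},{"xyz":[0.4,-3,0],"angular":[0,0,-6.5]}]'; python3 -c "
from h import *
go(591,0,150,-98.5)
"
```

```text
time: 20.82
position: [0.5551, 0.2774, 0.0328]
tool_rot: [0.44, 1.521, -0.427]
ft_force: [-0.7, -0.2, 0.0]
grip_width: 0.137
time: 21.23
position: [0.5513, 0.2592, 0.1497]
tool_rot: [0.52, 1.517, -0.515]
ft_force: [1.0, 2.4, 0.4]
grip_width: 0.132
time: 21.65
position: [0.5737, 0.1124, 0.1594]
tool_rot: [0.979, 1.342, -0.951]
ft_force: [1.2, -0.7, -0.9]
grip_width: 0.136
t 21.65 p [573.7 112.4 159.4] zd -71.3 F [ 1.2 -0.7 -0.9] g 11.8 q7 -1.6
 -> d cm [  1.73 -11.24  -0.94] turn [ -0.6   0.8 -27.2]
```

```bash
python3 -m handwheel '[{"xyz":[0.4,-2.6,0],"angular":[-0.3,0.4,-6.5]},{"xyz":[0.4,-2.6,0],"angular":[-0.3,0.4,-6.5]},{"xyz":[0.4,-2.6,0],"angular":[0,0,-6.5]},{"xyz":[0.2,-1.5,0],"angular":[0,0,-4]},{"xyz":[0,0,0],"angular":[0,0,0]}]'; python3 -c "
from h import *
go(591,0,70,-98.5)
"
```

```text
time: 22.07
position: [0.5882, 0.0049, 0.1599]
tool_rot: [1.292, 1.144, -1.299]
ft_force: [0.7, 0.0, -0.3]
grip_width: 0.137
t 22.07 p [588.2   4.9 159.9] zd -96.9 F [ 0.7  0.  -0.3] g 11.9 q7 -1.85
 -> d cm [ 0.28 -0.49 -8.99] turn [ 0.4  0.  -1.6]
```

```bash
python3 -m handwheel '[{"xyz":[0.3,-0.4,-1.5],"angular":[0.4,0,-1.6]},{"xyz":[-0.1,0,-2],"angular":[0,0,0]},{"xyz":[-0.1,0,-2],"angular":[0,0,0]},{"xyz":[0,0,-1.5],"angular":[0,0,0]},{"xyz":[0,0,0],"angular":[0,0,0]}]'; python3 -c "
from h import *
go(591,0,70,-98.5)
"
```

```text
time: 22.48
position: [0.5898, 0.0049, 0.0894]
tool_rot: [1.314, 1.139, -1.305]
ft_force: [-1.3, 0.6, -0.9]
grip_width: 0.136
t 22.48 p [589.8   4.9  89.4] zd -97.9 F [-1.3  0.6 -0.9] g 11.8 q7 -1.89
 -> d cm [ 0.12 -0.49 -1.94] turn [-0.1  0.3 -0.6]
```

```bash
python3 -m handwheel '[{"xyz":[0.1,-0.4,-1],"angular":[0,0.3,-0.6]},{"xyz":[0,0,-0.6],"angular":[0,0,0]},{"xyz":[0,0,0],"angular":[0,0,0]},{"xyz":[0,0,0],"angular":[0,0,0]}]'; python3 -c "
from h import *
go(591,0,60,-98.5)
"
```

```text
time: 22.82
position: [0.5913, 0.0045, 0.0734]
tool_rot: [1.316, 1.142, -1.311]
ft_force: [0.4, 0.7, -0.3]
grip_width: 0.129
t 22.82 p [591.3   4.5  73.4] zd -98.1 F [ 0.4  0.7 -0.3] g 11.3 q7 -1.9
 -> d cm [-0.03 -0.45 -1.34] turn [-0.2  0.  -0.4]
```

```bash
python3 -m handwheel '[{"xyz":[0,-0.5,-0.3],"angular":[0,0,-0.4]},{"xyz":[0,0,-0.3],"angular":[0,0,0]},{"xyz":[0,0,0],"angular":[0,0,0]}]'; python3 -c "
from h import *
go(591,0,60,-98.5)
"
```

```text
time: 23.07
position: [0.5927, -0.0005, 0.0688]
tool_rot: [1.322, 1.136, -1.313]
ft_force: [0.1, 0.1, -0.1]
grip_width: 0.133
t 23.07 p [ 5.927e+02 -5.000e-01  6.880e+01] zd -98.5 F [ 0.1  0.1 -0.1] g 11.6 q7 -1.9
 -> d cm [-0.17  0.05 -0.88] turn [-0.2  0.2 -0. ]
```

```bash
python3 -m handwheel '[{"xyz":[-0.2,0,-0.6],"angular":[0,0.1,0]},{"xyz":[-0.1,0,-0.6],"angular":[0,0,0]},{"xyz":[-0.1,0,-0.6],"angular":[0,0,0]},{"xyz":[-0.1,0,-0.5],"angular":[0,0,0]},{"xyz":[0,0,0],"angular":[0,0,0]}]'; python3 -c "
from h import *
go(591,0,38.8,-98.5)
"
```

```text
time: 23.48
position: [0.5913, -0.0012, 0.0462]
tool_rot: [1.326, 1.13, -1.308]
ft_force: [1.2, -0.3, -1.3]
grip_width: 0.139
t 23.48 p [591.3  -1.2  46.2] zd -98.5 F [ 1.2 -0.3 -1.3] g 12.1 q7 -1.91
 -> d cm [-0.03  0.12 -0.74] turn [-0.2  0.6  0. ]
```

```bash
python3 -m handwheel '[{"xyz":[0,0.1,-0.4],"angular":[0,0.5,0]},{"xyz":[-0.1,0,-0.4],"angular":[0,0,0]},{"xyz":[0,0,-0.3],"angular":[0,0,0]},{"xyz":[0,0,-0.2],"angular":[0,0,0]}]'; python3 -c "
from h import *
go(591,0,38.8,-98.5)
"
```

```text
time: 23.82
position: [0.5918, -0.0002, 0.0385]
tool_rot: [1.32, 1.134, -1.315]
ft_force: [-4.6, -1.3, 10.5]
grip_width: 0.136
t 23.82 p [ 5.918e+02 -2.000e-01  3.850e+01] zd -98.5 F [-4.6 -1.3 10.5] g 11.9 q7 -1.92
 -> d cm [-0.08  0.02  0.03] turn [-0.1  0.2  0. ]
```

```bash
python3 -m handwheel '[{"xyz":[0,0,0],"angular":[0,0,0]},{"xyz":[0,0,0],"angular":[0,0,0]},{"xyz":[0,0,0],"angular":[0,0,0]},{"xyz":[0,0,3],"angular":[0,0,0]},{"xyz":[0,0,4],"angular":[0,0,0]}]' 4; python3 -m handwheel '[{"xyz":[0,1,4],"angular":[0,0,4]},{"xyz":[-1.4,3.5,2],"angular":[0,0,4]},{"xyz":[-1.4,3.5,2],"angular":[0,0,4]},{"xyz":[-1.4,3.5,0],"angular":[0,0,4]},{"xyz":[-1.4,3.5,0],"angular":[0,0,4]}]'; python3 -m handwheel '[{"xyz":[-1.4,3.5,0],"angular":[0,0,4]},{"xyz":[-1.4,3.5,0],"angular":[0,0,4]},{"xyz":[-1.4,3.5,0],"angular":[0,0,4]},{"xyz":[-1.4,3.5,0],"angular":[0,0,4]},{"xyz":[-1,3,0],"angular":[0,0,4]}]'; python3 -m handwheel '[{"xyz":[0,0,0],"angular":[0,0,0]},{"xyz":[0,0,0],"angular":[0,0,0]}]';  python3 -c "
from h import *
d=snap('wrist','m_w');snap('top','m_t')
go(448,377,90,-57)
"
```

```text
time: 24.23
position: [0.5817, 0.0002, 0.0996]
tool_rot: [1.308, 1.152, -1.333]
ft_force: [1.4, -0.6, 0.1]
grip_width: 0.409
time: 24.65
position: [0.5276, 0.1428, 0.1866]
tool_rot: [1.052, 1.301, -1.08]
ft_force: [-0.0, 0.7, -0.4]
grip_width: 0.461
time: 25.07
position: [0.4546, 0.3201, 0.1856]
tool_rot: [0.772, 1.427, -0.803]
ft_force: [0.1, 0.3, 1.0]
grip_width: 0.456
time: 25.23
position: [0.4479, 0.3288, 0.1847]
tool_rot: [0.76, 1.437, -0.789]
ft_force: [0.3, -0.8, -0.6]
grip_width: 0.465
t 25.33 p [448.4 328.  184.8] zd -57.0 F [-0.2 -1.1  0.4] g 40.0 q7 -1.81
 -> d cm [-0.04  4.9  -9.48] turn [ 0.7 -0.9  0. ]
```

View pics/m_w.png

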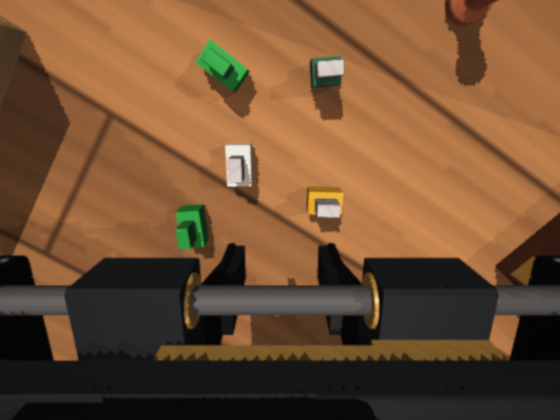

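View pics/m_t.png

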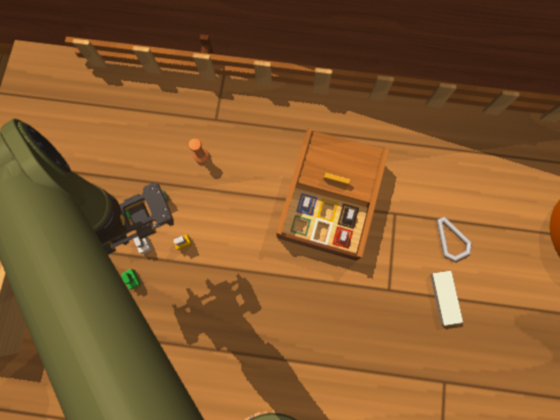

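```bash
python3 - <<'E'
from h import *
from stem import stem
d=get_image('wrist')
for k,u,v,r in (("yellow",328,211,20),("green",330,69,20)):
    print(k,stem(d,u,v,r))
im=d["pixels"];cv2.imwrite("pics/m2.png",cv2.resize(im[135:200,205:275],None,fx=8,fy=8,interpolation=cv2.INTER_CUBIC))
E
```

```text
yellow (array([461.46277518, 284.63636766]), (20.522367477416992, 11.057841300964355), np.float64(121.36240358048536), 256)
green (array([564.72613388, 356.71998859]), (20.160459518432617, 11.358846664428711), np.float64(128.16310925370627), 362)
```

View pics/m2.png

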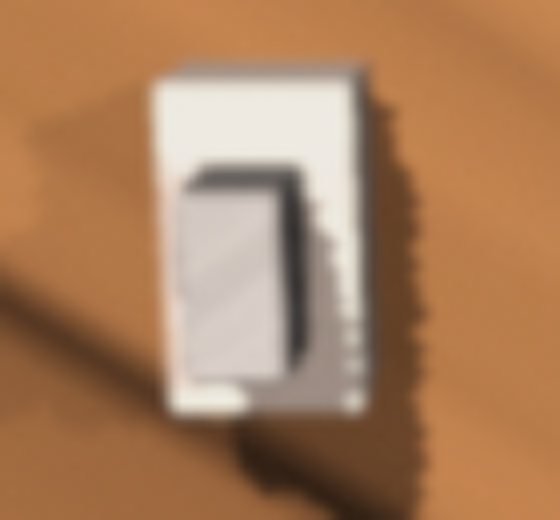

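```bash
python3 - <<'E'
from h import *
d=get_image('wrist')
for pts,z in (([(180,190),(278,190),(285,380),(188,378)],.054),([(155,80),(352,80),(367,412),(170,412)],.028)):
    q=pt(d,np.array(pts)/8+[205,135],z)[:,:2]*1000
    v=q[3]-q[0]+q[2]-q[1];print("white",q.mean(0),np.degrees(np.arctan2(v[1],v[0]))%180,np.linalg.norm(v)/2)
go(448,377,90,-57)
E
```

```text
white [447.452552   377.64060508] 32.48995815923115 21.958988511777363
white [446.99608342 377.43030654] 33.003694773554486 41.63495070443594
t 25.43 p [450.1 326.1 185. ] zd -57.2 F [-0.5 -0.4 -0.8] g 39.8 q7 -1.81
 -> d cm [-0.21  5.09 -9.5 ] turn [ 0.7 -0.9  0.2]
```

Consistent: white at (447.3, 377.5), long axis 32.8°.

```bash
python3 -m handwheel '[{"xyz":[-0.2,2.6,-3],"angular":[0.7,-0.9,0]},{"xyz":[0,2.5,-3],"angular":[0,0,0]},{"xyz":[0,0,-3],"angular":[0,0,0]},{"xyz":[0,0,0],"angular":[0,0,0]},{"xyz":[0,0,0],"angular":[0,0,0]}]' 4;python3 -c "
from h import *
go(447.3,377.5,35,-57.2)
"
```

```text
time: 25.85
position: [0.4569, 0.3701, 0.0936]
tool_rot: [0.795, 1.413, -0.791]
ft_force: [0.8, 0.2, 0.9]
grip_width: 0.462
t 25.85 p [456.9 370.1  93.6] zd -58.4 F [0.8 0.2 0.9] g 40.2 q7 -1.97
 -> d cm [-0.96  0.74 -5.86] turn [0.1 0.5 1.2]
```

```bash
python3 -m handwheel '[{"xyz":[-1,0.8,-1.5],"angular":[0.1,0.5,1.2]},{"xyz":[-0.2,0,-1.5],"angular":[0,0,0]},{"xyz":[-0.2,0,-1],"angular":[0,0,0]},{"xyz":[0,0,-0.3],"angular":[0,0,0]},{"xyz":[0,0,0],"angular":[0,0,0]}]' 3.4; python3 -c "
from h import *
go(447.3,377.5,32,-57.2)
"
```

```text
time: 26.27
position: [0.4466, 0.3764, 0.0527]
tool_rot: [0.785, 1.422, -0.779]
ft_force: [0.3, -0.6, 0.3]
grip_width: 0.392
t 26.27 p [446.6 376.4  52.7] zd -57.5 F [ 0.3 -0.6  0.3] g 34.1 q7 -2.0
 -> d cm [ 0.07  0.11 -2.07] turn [-0.1  0.3  0.3]
```

```bash
python3 -m handwheel '[{"xyz":[0.1,0.1,-0.8],"angular":[0,0.3,0.3]},{"xyz":[-0.2,0,-0.8],"angular":[0,0,0]},{"xyz":[-0.1,0,-0.5],"angular":[0,0,0]},{"xyz":[0,0,-0.1],"angular":[0,0,0]},{"xyz":[0,0,0],"angular":[0,0,0]}]' 3.4; python3 -c "
from h import *
go(447.3,377.5,32,-57.2)
"
```

```text
time: 26.68
position: [0.4462, 0.3782, 0.031]
tool_rot: [0.782, 1.426, -0.775]
ft_force: [-0.4, 0.6, 0.4]
grip_width: 0.392
t 26.68 p [446.2 378.2  31. ] zd -57.3 F [-0.4  0.6  0.4] g 34.1 q7 -2.02
 -> d cm [ 0.11 -0.07  0.1 ] turn [-0.2  0.1  0.1]
```

```bash
python3 -m handwheel '[{"xyz":[0,0,0],"angular":[0,0,0]},{"xyz":[0,0,0],"angular":[0,0,0]},{"xyz":[0,0,0],"angular":[0,0,0]},{"xyz":[0,0,0],"angular":[0,0,0]},{"xyz":[0,0,0],"angular":[0,0,0]}]' 0.5 30; python3 -m handwheel '[{"xyz":[0,0,0],"angular":[0,0,0]},{"xyz":[0,0,2],"angular":[0,0,0]},{"xyz":[0,0,4],"angular":[0,0,0]},{"xyz":[0,0,4],"angular":[0,0,0]},{"xyz":[0.7,-2,2],"angular":[0,0,-4]}]'; python3 -m handwheel '[{"xyz":[0.8,-3.8,0],"angular":[0,0,-4]},{"xyz":[0.8,-3.8,0],"angular":[0,0,-4]},{"xyz":[0.8,-3.8,0],"angular":[0,0,-4]},{"xyz":[0.8,-3.8,0],"angular":[0,0,-4]},{"xyz":[0.8,-3.8,0],"angular":[0,0,-4]}]'; python3 -c "
from h import *
go(529,-43,150,-98.5)
"
```

```text
time: 27.1
position: [0.4466, 0.3787, 0.0317]
tool_rot: [0.783, 1.426, -0.774]
ft_force: [-1.0, 0.1, -0.6]
grip_width: 0.136
time: 27.52
position: [0.4461, 0.3588, 0.1493]
tool_rot: [0.824, 1.418, -0.831]
ft_force: [0.1, 1.6, 0.1]
grip_width: 0.135
time: 27.93
position: [0.4873, 0.1728, 0.1586]
tool_rot: [1.104, 1.283, -1.08]
ft_force: [0.5, -0.5, -0.4]
grip_width: 0.135
t 27.93 p [487.3 172.8 158.6] zd -80.9 F [ 0.5 -0.5 -0.4] g 11.8 q7 -1.86
 -> d cm [  4.17 -21.58  -0.86] turn [ -0.7   0.4 -17.6]
```

```bash
python3 -m handwheel '[{"xyz":[0.8,-4,0],"angular":[-0.3,0.2,-3.5]},{"xyz":[0.8,-4,0],"angular":[-0.3,0.2,-3.5]},{"xyz":[0.8,-4,0],"angular":[0,0,-3.5]},{"xyz":[0.7,-4,0],"angular":[0,0,-3.5]},{"xyz":[0.6,-3.5,0],"angular":[0,0,-3]}]';python3 -m handwheel '[{"xyz":[0,0,0],"angular":[0,0,0]},{"xyz":[0,0,-1],"angular":[0,0,0]}]'; python3 -c "
from h import *
go(529,-43,70,-98.5)
"
```

```text
time: 28.35
position: [0.5238, -0.0293, 0.1605]
tool_rot: [1.323, 1.128, -1.318]
ft_force: [0.3, 0.3, -1.0]
grip_width: 0.134
time: 28.52
position: [0.5256, -0.0407, 0.1518]
tool_rot: [1.334, 1.112, -1.329]
ft_force: [1.0, 0.7, -0.0]
grip_width: 0.136
t 28.52 p [525.6 -40.7 151.8] zd -99.8 F [ 1.   0.7 -0. ] g 11.8 q7 -1.77
 -> d cm [ 0.34 -0.23 -8.18] turn [0.4 0.5 1.3]
```

```bash
python3 -m handwheel '[{"xyz":[0.4,-0.3,-2],"angular":[0.4,0.4,1.3]},{"xyz":[-0.2,0,-2],"angular":[0,0,0]},{"xyz":[-0.1,0,-2],"angular":[0,0,0]},{"xyz":[0,0,-0.8],"angular":[0,0,0]},{"xyz":[0,0,0],"angular":[0,0,0]}]'; python3 -c "
from h import *
go(529,-43,68,-98.5)
"
```

```text
time: 28.93
position: [0.5249, -0.0416, 0.078]
tool_rot: [1.316, 1.139, -1.314]
ft_force: [0.1, -0.3, -0.5]
grip_width: 0.14
t 28.93 p [524.9 -41.6  78. ] zd -98.3 F [ 0.1 -0.3 -0.5] g 12.2 q7 -1.77
 -> d cm [ 0.41 -0.14 -1.  ] turn [-0.1  0.  -0.2]
```

```bash
python3 -m handwheel '[{"xyz":[0.4,-0.1,-0.5],"angular":[0,0,0]},{"xyz":[0,0,-0.4],"angular":[0,0,0]},{"xyz":[0,0,0],"angular":[0,0,0]}]'; python3 -c "
from h import *
go(529,-43,60,-98.5)
"
```

```text
time: 29.18
position: [0.5297, -0.0404, 0.069]
tool_rot: [1.314, 1.141, -1.31]
ft_force: [0.0, 0.1, -0.7]
grip_width: 0.134
t 29.18 p [529.7 -40.4  69. ] zd -98.0 F [ 0.   0.1 -0.7] g 11.7 q7 -1.78
 -> d cm [-0.07 -0.26 -0.9 ] turn [-0.1  0.1 -0.5]
```

```bash
python3 -m handwheel '[{"xyz":[-0.1,-0.3,-0.3],"angular":[0,0,-0.5]},{"xyz":[-0.1,0,-0.5],"angular":[0,0,0]},{"xyz":[-0.1,0,-0.6],"angular":[0,0,0]},{"xyz":[-0.1,0,-0.6],"angular":[0,0,0]},{"xyz":[0,0,0],"angular":[0,0,0]}]'; python3 -c "
from h import *
go(529,-43,37.6,-98.5)
"
```

```text
time: 29.6
position: [0.5288, -0.0436, 0.0503]
tool_rot: [1.324, 1.13, -1.311]
ft_force: [1.4, -0.1, -1.0]
grip_width: 0.136
t 29.6 p [528.8 -43.6  50.3] zd -98.6 F [ 1.4 -0.1 -1. ] g 11.8 q7 -1.79
 -> d cm [ 0.02  0.06 -1.27] turn [-0.1  0.5  0.1]
```

```bash
python3 -m handwheel '[{"xyz":[0,0.1,-0.4],"angular":[0,0.4,0]},{"xyz":[-0.1,0,-0.5],"angular":[0,0,0]},{"xyz":[-0.1,0,-0.5],"angular":[0,0,0]},{"xyz":[0,0,-0.3],"angular":[0,0,0]},{"xyz":[0,0,-0.2],"angular":[0,0,0]}]'; python3 -c "
from h import *
go(529,-43,37.6,-98.5)
"
```

```text
time: 30.02
position: [0.5293, -0.0434, 0.0371]
tool_rot: [1.319, 1.13, -1.317]
ft_force: [-4.4, -0.8, 13.1]
grip_width: 0.138
t 30.02 p [529.3 -43.4  37.1] zd -98.6 F [-4.4 -0.8 13.1] g 12.0 q7 -1.81
 -> d cm [-0.03  0.04  0.05] turn [0.1 0.2 0.1]
```

```bash
python3 -m handwheel '[{"xyz":[0,0,0],"angular":[0,0,0]},{"xyz":[0,0,0],"angular":[0,0,0]},{"xyz":[0,0,0],"angular":[0,0,0]},{"xyz":[0,0,3],"angular":[0,0,0]},{"xyz":[0,0,4],"angular":[0,0,0]}]' 4; python3 -m handwheel '[{"xyz":[0,0,4],"angular":[0,0,7]},{"xyz":[-0.4,2,3],"angular":[0,0,7]},{"xyz":[-0.4,2,2],"angular":[0,0,7]},{"xyz":[-0.4,2,0],"angular":[0,0,7]},{"xyz":[-0.4,2,0],"angular":[0,0,7]}]'; python3 -m handwheel '[{"xyz":[-0.4,2,0],"angular":[0,0,7]},{"xyz":[-0.4,2,0],"angular":[0,0,7]},{"xyz":[-0.4,2,0],"angular":[0,0,7]},{"xyz":[-0.4,2,0],"angular":[0,0,7]},{"xyz":[-0.4,2,0],"angular":[0,0,7]}]'; python3 -m handwheel '[{"xyz":[-0.4,1.5,0],"angular":[0,0,7]},{"xyz":[-0.4,1.5,0],"angular":[0,0,7]},{"xyz":[-0.4,1.5,0],"angular":[0,0,7]},{"xyz":[-0.4,1.5,0],"angular":[0,0,7]},{"xyz":[-0.4,1.5,0],"angular":[0,0,7]}]';  python3 -m handwheel '[{"xyz":[0,0,0],"angular":[0,0,7]},{"xyz":[0,0,0],"angular":[0,0,7]},{"xyz":[0,0,0],"angular":[0,0,7]},{"xyz":[0,0,0],"angular":[0,0,4]}]'; python3 -c "
from h import *
go(461.5,284.5,90,31)
"
```

```text
time: 30.43
position: [0.521, -0.042, 0.0997]
tool_rot: [1.311, 1.147, -1.33]
ft_force: [1.3, -0.1, 0.9]
grip_width: 0.412
time: 30.85
position: [0.5065, 0.0349, 0.198]
tool_rot: [0.845, 1.397, -0.864]
ft_force: [-0.5, 0.6, -0.8]
grip_width: 0.46
time: 31.27
position: [0.4844, 0.1395, 0.1967]
tool_rot: [0.361, 1.536, -0.379]
ft_force: [0.3, 0.4, 0.2]
grip_width: 0.458
time: 31.68
position: [0.4605, 0.2197, 0.1933]
tool_rot: [-0.129, 1.566, 0.111]
ft_force: [0.2, -0.1, 0.1]
grip_width: 0.462
time: 32.02
position: [0.4563, 0.2252, 0.1905]
tool_rot: [-0.48, 1.52, 0.468]
ft_force: [0.4, -0.3, -1.3]
grip_width: 0.462
t 32.02 p [456.3 225.2 190.5] zd 34.7 F [ 0.4 -0.3 -1.3] g 40.2 q7 0.03
 -> d cm [  0.52   5.93 -10.05] turn [ 0.4  0.  -3.7]
```

```bash
python3 -m handwheel '[{"xyz":[0.3,1.8,-2],"angular":[0.4,0,-3.7]},{"xyz":[0.2,1.8,-2],"angular":[0,0,0]},{"xyz":[0,0,-2],"angular":[0,0,0]},{"xyz":[0,0,0],"angular":[0,0,0]},{"xyz":[0,0,0],"angular":[0,0,0]}]'; python3 - <<'E'
from h import *
from stem import stem
d=snap('wrist','n_w');p=px(d,[.4615,.2845,.054])[0];print(p,stem(d,*p,24))
go(461.5,284.5,90,31)
E
```

```text
time: 32.43
position: [0.4607, 0.2618, 0.1266]
tool_rot: [-0.425, 1.53, 0.425]
ft_force: [-0.3, 1.1, 0.8]
grip_width: 0.462
[296.79924694 196.46463559] (array([461.16026314, 284.61456946]), (20.2534236907959, 10.718329429626465), np.float64(121.57882148770052), 378)
t 32.48 p [460.5 261.1 126.5] zd 31.0 F [-0.9 -1.2 -0.7] g 39.9 q7 -0.17
 -> d cm [ 0.1   2.34 -3.65] turn [ 0.1 -0.1 -0. ]
```

View pics/n_w.png

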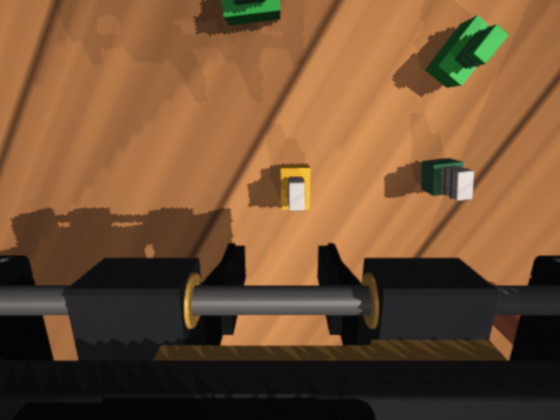

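```bash
python3 -m handwheel '[{"xyz":[0,1.2,-2],"angular":[0,0,0]},{"xyz":[0,1.2,-2],"angular":[0,0,0]},{"xyz":[-0.1,0,-1.5],"angular":[0,0,0]},{"xyz":[0,0,-0.5],"angular":[0,0,0]},{"xyz":[0,0,0],"angular":[0,0,0]}]' 3.4; python3 -c "
from h import *
go(461.2,284.6,32,31.3)
"
```

```text
time: 32.9
position: [0.4644, 0.2845, 0.0704]
tool_rot: [-0.422, 1.523, 0.417]
ft_force: [0.0, 0.4, -0.4]
grip_width: 0.391
t 32.9 p [464.4 284.5  70.4] zd 30.7 F [ 0.   0.4 -0.4] g 34.1 q7 -0.28
 -> d cm [-0.32  0.01 -3.84] turn [0.1 0.4 0.6]
```

```bash
python3 -m handwheel '[{"xyz":[-0.3,0,-1.2],"angular":[0,0.4,0.6]},{"xyz":[-0.2,0,-1.2],"angular":[0,0,0]},{"xyz":[-0.1,0,-0.8],"angular":[0,0,0]},{"xyz":[0,0,-0.3],"angular":[0,0,0]},{"xyz":[0,0,0],"angular":[0,0,0]}]' 3.4; python3 -c "
from h import *
go(461.2,284.6,32,31.3)
"
```

```text
time: 33.32
position: [0.4609, 0.2832, 0.0358]
tool_rot: [-0.427, 1.524, 0.424]
ft_force: [-1.2, 0.1, -0.5]
grip_width: 0.388
t 33.32 p [460.9 283.2  35.8] zd 31.1 F [-1.2  0.1 -0.5] g 33.8 q7 -0.31
 -> d cm [ 0.03  0.14 -0.38] turn [0.  0.3 0.2]
```

```bash
python3 -m handwheel '[{"xyz":[0,0.1,-0.4],"angular":[0,0.2,0]},{"xyz":[0,0,0],"angular":[0,0,0]},{"xyz":[0,0,0],"angular":[0,0,0]},{"xyz":[0,0,0],"angular":[0,0,0]},{"xyz":[0,0,0],"angular":[0,0,0]}]' 0.5 30; python3 -m handwheel '[{"xyz":[0,0,0],"angular":[0,0,0]},{"xyz":[0,0,0],"angular":[0,0,0]}]'; python3 -c "
from h import *
go(461.2,284.6,32,31.3)
"; python3 -m handwheel '[{"xyz":[0,0,2],"angular":[0,0,0]},{"xyz":[0,0,4],"angular":[0,0,0]},{"xyz":[0,0,4],"angular":[0,0,0]},{"xyz":[0.5,-2,2],"angular":[0,0,5]},{"xyz":[1.3,-3.7,0],"angular":[0,0,5]}]'; python3 -m handwheel '[{"xyz":[1.3,-3.7,0],"angular":[0,0,5]},{"xyz":[1.3,-3.7,0],"angular":[0,0,5]},{"xyz":[1.3,-3.7,0],"angular":[0,0,5]},{"xyz":[1.3,-3.7,0],"angular":[0,0,5]},{"xyz":[1.3,-3.7,0],"angular":[0,0,5]}]'; python3 -c "
from h import *
go(583,-51,150,81.5)
"
```

```text
time: 33.73
position: [0.4615, 0.2845, 0.032]
tool_rot: [-0.426, 1.526, 0.425]
ft_force: [-0.3, 0.1, -0.5]
grip_width: 0.13
time: 33.9
position: [0.4617, 0.2846, 0.0323]
tool_rot: [-0.426, 1.526, 0.425]
ft_force: [0.5, -0.3, -0.1]
grip_width: 0.134
t 33.9 p [461.7 284.6  32.3] zd 31.1 F [ 0.5 -0.3 -0.1] g 11.7 q7 -0.31
 -> d cm [-0.05 -0.   -0.03] turn [-0.   0.2  0.2]
time: 34.32
position: [0.4729, 0.2344, 0.1557]
tool_rot: [-0.576, 1.495, 0.579]
ft_force: [0.0, 0.4, -1.1]
grip_width: 0.138
time: 34.73
position: [0.5404, 0.0458, 0.1612]
tool_rot: [-0.939, 1.352, 0.934]
ft_force: [1.4, 0.4, -0.8]
grip_width: 0.135
t 34.73 p [540.4  45.8 161.2] zd 69.2 F [ 1.4  0.4 -0.8] g 11.7 q7 0.96
 -> d cm [ 4.26 -9.68 -1.12] turn [-0.1  0.4 12.3]
```

```bash
python3 -m handwheel '[{"xyz":[1.4,-3,0],"angular":[0,0.2,4]},{"xyz":[1.2,-3,0],"angular":[0,0,4]},{"xyz":[0.8,-2,0],"angular":[0,0,3]},{"xyz":[0,0,0],"angular":[0,0,0]},{"xyz":[0,0,0],"angular":[0,0,0]}]'; python3 -c "
from h import *
go(583,-51,75,81.5)
"
```

```text
time: 35.15
position: [0.5771, -0.0528, 0.161]
tool_rot: [-1.083, 1.285, 1.074]
ft_force: [-0.1, 0.5, -0.6]
grip_width: 0.135
t 35.15 p [577.1 -52.8 161. ] zd 79.9 F [-0.1  0.5 -0.6] g 11.8 q7 1.28
 -> d cm [ 0.59  0.18 -8.6 ] turn [0.2 0.3 1.6]
```

```bash
python3 -m handwheel '[{"xyz":[0.6,0.2,-2],"angular":[0.2,0.3,1.6]},{"xyz":[-0.1,0,-2],"angular":[0,0,0]},{"xyz":[-0.1,0,-2],"angular":[0,0,0]},{"xyz":[0,0,-1.2],"angular":[0,0,0]},{"xyz":[0,0,0],"angular":[0,0,0]}]'; python3 -c "
from h import *
go(583,-51,68,81.5)
"
```

```text
time: 35.57
position: [0.5815, -0.0464, 0.0885]
tool_rot: [-1.102, 1.271, 1.099]
ft_force: [-0.4, -0.4, -0.6]
grip_width: 0.137
t 35.57 p [581.5 -46.4  88.5] zd 81.6 F [-0.4 -0.4 -0.6] g 11.9 q7 1.25
 -> d cm [ 0.15 -0.46 -2.05] turn [-0.1  0.2 -0.1]
```

```bash
python3 -m handwheel '[{"xyz":[0.1,-0.5,-1],"angular":[0,0.2,0]},{"xyz":[-0.1,0,-1],"angular":[0,0,0]},{"xyz":[0,0,0],"angular":[0,0,0]},{"xyz":[0,0,0],"angular":[0,0,0]}]'; python3 -c "
from h import *
go(583,-51,60,81.5)
"
```

```text
time: 35.9
position: [0.5822, -0.0494, 0.0686]
tool_rot: [-1.103, 1.271, 1.103]
ft_force: [-0.3, 0.5, -0.7]
grip_width: 0.135
t 35.9 p [582.2 -49.4  68.6] zd 81.8 F [-0.3  0.5 -0.7] g 11.7 q7 1.25
 -> d cm [ 0.08 -0.16 -0.86] turn [-0.1  0.1 -0.3]
```

```bash
python3 -m handwheel '[{"xyz":[0,-0.2,-0.5],"angular":[0,0,-0.3]},{"xyz":[-0.1,0,-0.6],"angular":[0,0,0]},{"xyz":[-0.1,0,-0.6],"angular":[0,0,0]},{"xyz":[-0.1,0,-0.5],"angular":[0,0,0]},{"xyz":[0,0,0],"angular":[0,0,0]}]'; python3 -c "
from h import *
go(583,-51,38.3,81.5)
"
```

```text
time: 36.32
position: [0.5804, -0.0519, 0.0464]
tool_rot: [-1.1, 1.272, 1.095]
ft_force: [0.4, -0.4, -0.5]
grip_width: 0.134
t 36.32 p [580.4 -51.9  46.4] zd 81.4 F [ 0.4 -0.4 -0.5] g 11.6 q7 1.23
 -> d cm [ 0.26  0.09 -0.81] turn [-0.   0.3  0.1]
```

```bash
python3 -m handwheel '[{"xyz":[0.2,0.1,-0.4],"angular":[0,0.3,0]},{"xyz":[-0.1,0,-0.4],"angular":[0,0,0]},{"xyz":[0,0,-0.3],"angular":[0,0,0]},{"xyz":[0,0,-0.2],"angular":[0,0,0]}]'; python3 -c "
from h import *
go(583,-51,38.3,81.5)
"
```

```text
time: 36.65
position: [0.582, -0.0513, 0.0376]
tool_rot: [-1.099, 1.28, 1.097]
ft_force: [-7.6, 0.1, 15.2]
grip_width: 0.138
t 36.65 p [582.  -51.3  37.6] zd 81.4 F [-7.6  0.1 15.2] g 12.0 q7 1.22
 -> d cm [0.1  0.03 0.07] turn [ 0.2 -0.1  0.1]
```

```bash
python3 -m handwheel '[{"xyz":[0,0,0],"angular":[0,0,0]},{"xyz":[0,0,0],"angular":[0,0,0]},{"xyz":[0,0,0],"angular":[0,0,0]},{"xyz":[0,0,3],"angular":[0,0,0]},{"xyz":[0,0,4],"angular":[0,0,0]}]' 4; python3 -m handwheel '[{"xyz":[0,1,4],"angular":[0,0,-4.5]},{"xyz":[-0.1,3.8,2],"angular":[0,0,-4.5]},{"xyz":[-0.1,3.8,0],"angular":[0,0,-4.5]},{"xyz":[-0.1,3.8,0],"angular":[0,0,-4.5]},{"xyz":[-0.1,3.8,0],"angular":[0,0,-4.5]}]'; python3 -m handwheel '[{"xyz":[-0.1,3.8,0],"angular":[0,0,-4.5]},{"xyz":[-0.1,3.8,0],"angular":[0,0,-4.5]},{"xyz":[-0.1,3.8,0],"angular":[0,0,-4.5]},{"xyz":[-0.1,3.8,0],"angular":[0,0,-4.5]},{"xyz":[0,3,0],"angular":[0,0,-3]}]'; python3 -m handwheel '[{"xyz":[0,0,0],"angular":[0,0,0]},{"xyz":[0,0,0],"angular":[0,0,0]}]'; python3 -c "
from h import *
go(565,356.6,120,38.2)
d=snap('wrist','o_w')
"
```

```text
time: 37.07
position: [0.5766, -0.0505, 0.1016]
tool_rot: [-1.091, 1.288, 1.109]
ft_force: [0.7, -0.9, 0.9]
grip_width: 0.413
time: 37.48
position: [0.5778, 0.1032, 0.1712]
tool_rot: [-0.77, 1.431, 0.772]
ft_force: [0.3, 0.2, -0.6]
grip_width: 0.457
time: 37.9
position: [0.5725, 0.2949, 0.1708]
tool_rot: [-0.47, 1.518, 0.472]
ft_force: [-1.2, 1.2, 0.7]
grip_width: 0.459
time: 38.07
position: [0.5685, 0.306, 0.1699]
tool_rot: [-0.473, 1.516, 0.486]
ft_force: [0.8, -0.4, -0.2]
grip_width: 0.459
t 38.07 p [568.5 306.  169.9] zd 35.1 F [ 0.8 -0.4 -0.2] g 39.9 q7 -0.12
 -> d cm [-0.35  5.06 -4.99] turn [-0.5 -0.1  3.1]
```

View pics/o_w.png

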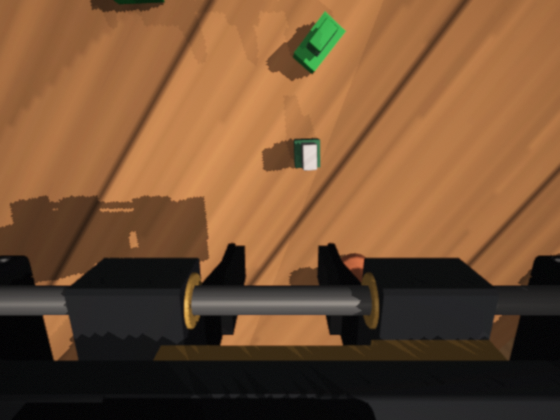

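```bash
python3 - <<'E'
from h import *
from stem import stem
d=get_image('wrist');p=px(d,[.565,.3566,.054])[0];print(p,stem(d,*p,22))
cv2.imwrite("pics/o2.png",cv2.resize(d["pixels"][120:190,270:350],None,fx=7,fy=7,interpolation=cv2.INTER_CUBIC))
go(565,356.6,120,38.2)
E
```

```text
[310.28458396 158.58290101] (array([564.5277418 , 356.79664596]), (20.85810089111328, 10.483617782592773), np.float64(126.71772009276987), 322)
t 38.17 p [568.5 304.9 170.1] zd 35.0 F [-0.1 -0.2  0.5] g 39.8 q7 -0.12
 -> d cm [-0.35  5.17 -5.01] turn [-0.5 -0.1  3.2]
```

View pics/o2.png

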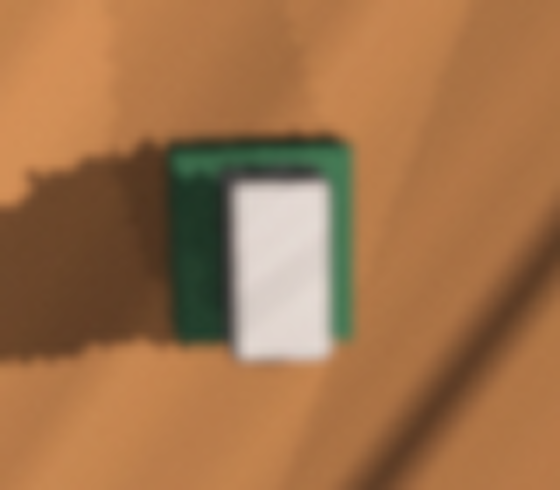

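Dark green, steel stem, near-square block: this is chock_green. Target (564.6, 356.7), jaw 37°.

```bash
python3 -m handwheel '[{"xyz":[-0.4,2.6,-2],"angular":[-0.5,-0.1,2]},{"xyz":[-0.1,2.6,-2],"angular":[0,0,0]},{"xyz":[-0.1,0,-2],"angular":[0,0,0]},{"xyz":[0,0,-1],"angular":[0,0,0]},{"xyz":[0,0,0],"angular":[0,0,0]}]' 3.4; python3 -c "
from h import *
go(564.6,356.7,60,37.2)
"
```

```text
time: 38.58
position: [0.569, 0.3475, 0.0983]
tool_rot: [-0.502, 1.509, 0.49]
ft_force: [0.3, -0.4, 1.2]
grip_width: 0.391
t 38.58 p [569.  347.5  98.3] zd 36.3 F [ 0.3 -0.4  1.2] g 34.1 q7 -0.21
 -> d cm [-0.44  0.92 -3.83] turn [0.3 0.3 0.9]
```

```bash
python3 -m handwheel '[{"xyz":[-0.5,1,-1.5],"angular":[0.3,0.3,0.9]},{"xyz":[-0.2,0,-1.5],"angular":[0,0,0]},{"xyz":[-0.1,0,-1],"angular":[0,0,0]},{"xyz":[0,0,-0.3],"angular":[0,0,0]},{"xyz":[0,0,0],"angular":[0,0,0]}]' 3.4; python3 -c "
from h import *
go(564.6,356.7,32,37.2)
"
```

```text
time: 39.0
position: [0.5648, 0.3525, 0.0541]
tool_rot: [-0.505, 1.508, 0.501]
ft_force: [0.2, -0.4, -0.3]
grip_width: 0.393
t 39.0 p [564.8 352.5  54.1] zd 36.8 F [ 0.2 -0.4 -0.3] g 34.2 q7 -0.23
 -> d cm [-0.02  0.42 -2.21] turn [0.1 0.2 0.4]
```

```bash
python3 -m handwheel '[{"xyz":[-0.1,0.4,-0.8],"angular":[0,0.2,0.4]},{"xyz":[-0.1,0,-0.9],"angular":[0,0,0]},{"xyz":[-0.1,0,-0.5],"angular":[0,0,0]},{"xyz":[0,0,-0.1],"angular":[0,0,0]},{"xyz":[0,0,0],"angular":[0,0,0]}]' 3.4; python3 -c "
from h import *
go(564.6,356.7,32,37.2)
"
```

```text
time: 39.42
position: [0.5633, 0.357, 0.0308]
tool_rot: [-0.508, 1.507, 0.508]
ft_force: [-0.3, 0.5, -0.4]
grip_width: 0.393
t 39.42 p [563.3 357.   30.8] zd 37.2 F [-0.3  0.5 -0.4] g 34.2 q7 -0.24
 -> d cm [ 0.13 -0.03  0.12] turn [-0.   0.2  0. ]
```

```bash
python3 -m handwheel '[{"xyz":[0,0,0],"angular":[0,0,0]},{"xyz":[0,0,0],"angular":[0,0,0]},{"xyz":[0,0,0],"angular":[0,0,0]},{"xyz":[0,0,0],"angular":[0,0,0]},{"xyz":[0,0,0],"angular":[0,0,0]}]' 0.5 30; python3 -c "
from h import *
go(564.6,356.7,32,37.2)
"; python3 -m handwheel '[{"xyz":[0,0,0],"angular":[0,0,0]},{"xyz":[0,0,2],"angular":[0,0,0]},{"xyz":[0,0,4],"angular":[0,0,0]},{"xyz":[0,0,4],"angular":[0,0,0]},{"xyz":[-0.1,-2,2],"angular":[0,0,4.4]}]'; python3 -m handwheel '[{"xyz":[-0.2,-3.8,0],"angular":[0,0,4.4]},{"xyz":[-0.2,-3.8,0],"angular":[0,0,4.4]},{"xyz":[-0.2,-3.8,0],"angular":[0,0,4.4]},{"xyz":[-0.2,-3.8,0],"angular":[0,0,4.4]},{"xyz":[-0.2,-3.8,0],"angular":[0,0,4.4]}]'; python3 -c "
from h import *
go(536,8.4,150,81.5)
"
```

```text
time: 39.83
position: [0.5637, 0.3577, 0.0318]
tool_rot: [-0.508, 1.506, 0.508]
ft_force: [0.3, -0.3, -0.7]
grip_width: 0.137
t 39.83 p [563.7 357.7  31.8] zd 37.2 F [ 0.3 -0.3 -0.7] g 11.9 q7 -0.24
 -> d cm [ 0.09 -0.1   0.02] turn [-0.1  0.2 -0. ]
time: 40.25
position: [0.556, 0.3379, 0.1479]
tool_rot: [-0.574, 1.503, 0.574]
ft_force: [0.3, 1.6, 0.8]
grip_width: 0.136
time: 40.67
position: [0.5454, 0.1531, 0.1567]
tool_rot: [-0.891, 1.374, 0.897]
ft_force: [1.0, -0.4, -1.8]
grip_width: 0.135
t 40.67 p [545.4 153.1 156.7] zd 65.9 F [ 1.  -0.4 -1.8] g 11.7 q7 0.66
 -> d cm [ -0.94 -14.47  -0.67] turn [-0.4  0.1 15.6]
```

```bash
python3 -m handwheel '[{"xyz":[-0.2,-3.5,0],"angular":[-0.4,0,4]},{"xyz":[-0.2,-3.5,0],"angular":[0,0,4]},{"xyz":[-0.2,-3.3,0],"angular":[0,0,4]},{"xyz":[-0.2,-2,0],"angular":[0,0,3]},{"xyz":[0,0,0],"angular":[0,0,0]}]'; python3 -m handwheel '[{"xyz":[0,0,0],"angular":[0,0,0]}]'; python3 -c "
from h import *
go(536,8.4,75,81.5)
"
```

```text
time: 41.08
position: [0.5352, 0.0121, 0.1567]
tool_rot: [-1.102, 1.282, 1.088]
ft_force: [0.4, 0.2, -1.2]
grip_width: 0.135
time: 41.17
position: [0.535, 0.0107, 0.1567]
tool_rot: [-1.1, 1.284, 1.085]
ft_force: [0.2, 1.8, -1.0]
grip_width: 0.136
t 41.17 p [535.   10.7 156.7] zd 81.0 F [ 0.2  1.8 -1. ] g 11.9 q7 1.21
 -> d cm [ 0.1  -0.23 -8.17] turn [0.5 0.2 0.5]
```

```bash
python3 -m handwheel '[{"xyz":[0.1,-0.3,-2],"angular":[0.4,0.2,0.5]},{"xyz":[-0.1,0,-2],"angular":[0,0,0]},{"xyz":[-0.1,0,-2],"angular":[0,0,0]},{"xyz":[0,0,-1.2],"angular":[0,0,0]},{"xyz":[0,0,0],"angular":[0,0,0]}]'; python3 -c "
from h import *
go(536,8.4,68,81.5)
"
```

```text
time: 41.58
position: [0.5358, 0.0131, 0.0845]
tool_rot: [-1.103, 1.271, 1.096]
ft_force: [0.1, -0.2, -0.8]
grip_width: 0.136
t 41.58 p [535.8  13.1  84.5] zd 81.6 F [ 0.1 -0.2 -0.8] g 11.8 q7 1.17
 -> d cm [ 0.02 -0.47 -1.65] turn [ 0.   0.3 -0.1]
```

```bash
python3 -m handwheel '[{"xyz":[0,-0.5,-0.8],"angular":[0,0.3,0]},{"xyz":[-0.1,0,-0.8],"angular":[0,0,0]},{"xyz":[0,0,0],"angular":[0,0,0]},{"xyz":[0,0,0],"angular":[0,0,0]}]'; python3 -c "
from h import *
go(536,8.4,60,81.5)
"
```

```text
time: 41.92
position: [0.5361, 0.011, 0.0687]
tool_rot: [-1.103, 1.272, 1.103]
ft_force: [0.8, 0.0, -0.7]
grip_width: 0.133
t 41.92 p [536.1  11.   68.7] zd 81.8 F [ 0.8  0.  -0.7] g 11.6 q7 1.16
 -> d cm [-0.01 -0.26 -0.87] turn [-0.   0.1 -0.3]
```

```bash
python3 -m handwheel '[{"xyz":[0,-0.3,-0.3],"angular":[0,0,-0.3]},{"xyz":[-0.1,0,-0.5],"angular":[0,0,0]},{"xyz":[-0.1,0,-0.6],"angular":[0,0,0]},{"xyz":[-0.1,0,-0.6],"angular":[0,0,0]},{"xyz":[0,0,0],"angular":[0,0,0]}]'; python3 -c "
from h import *
go(536,8.4,37.8,81.5)
"
```

```text
time: 42.33
position: [0.5345, 0.0074, 0.0488]
tool_rot: [-1.1, 1.272, 1.094]
ft_force: [-0.3, -0.5, -0.3]
grip_width: 0.135
t 42.33 p [534.5   7.4  48.8] zd 81.4 F [-0.3 -0.5 -0.3] g 11.7 q7 1.14
 -> d cm [ 0.15  0.1  -1.1 ] turn [0.  0.3 0.1]
```

```bash
python3 -m handwheel '[{"xyz":[0.1,0.1,-0.4],"angular":[0,0.3,0]},{"xyz":[-0.1,0,-0.4],"angular":[0,0,0]},{"xyz":[0,0,-0.4],"angular":[0,0,0]},{"xyz":[0,0,-0.3],"angular":[0,0,0]},{"xyz":[0,0,-0.2],"angular":[0,0,0]}]'; python3 -c "
from h import *
go(536,8.4,37.8,81.5)
"
```

```text
time: 42.75
position: [0.5356, 0.0083, 0.0371]
tool_rot: [-1.101, 1.281, 1.096]
ft_force: [-7.1, -0.0, 12.7]
grip_width: 0.131
t 42.75 p [535.6   8.3  37.1] zd 81.4 F [-7.1 -0.  12.7] g 11.4 q7 1.12
 -> d cm [0.04 0.01 0.07] turn [ 0.3 -0.1  0.1]
```

```bash
python3 -m handwheel '[{"xyz":[0,0,0],"angular":[0,0,0]},{"xyz":[0,0,0],"angular":[0,0,0]},{"xyz":[0,0,0],"angular":[0,0,0]},{"xyz":[0,0,3],"angular":[0,0,0]},{"xyz":[0,0,4],"angular":[0,0,0]}]' 4; python3 -m handwheel '[{"xyz":[0,0,4],"angular":[0,0,-6.5]},{"xyz":[0.4,-1,4],"angular":[0,0,-6.5]},{"xyz":[0.4,-1,1],"angular":[0,0,-6.5]},{"xyz":[0.4,-1,0],"angular":[0,0,-6.5]},{"xyz":[0.4,-1,0],"angular":[0,0,-6.5]}]'; python3 -m handwheel '[{"xyz":[0.3,-1,0],"angular":[0,0,-6.5]},{"xyz":[0.3,-1,0],"angular":[0,0,-6.5]},{"xyz":[0.3,-1,0],"angular":[0,0,-6.5]},{"xyz":[0.3,-1,0],"angular":[0,0,-6.5]},{"xyz":[0.3,-1,0],"angular":[0,0,-6.5]}]'; python3 -m handwheel '[{"xyz":[0,-1,0],"angular":[0,0,-6.5]},{"xyz":[0,-1,0],"angular":[0,0,-6.5]},{"xyz":[0,-1,0],"angular":[0,0,-6.5]},{"xyz":[0,0,0],"angular":[0,0,-3]},{"xyz":[0,0,0],"angular":[0,0,0]}]'; python3 -c "
from h import *
d=snap('wrist','p_w');cv2.imwrite('pics/p2.png',cv2.resize(d['pixels'][0:240,160:480],None,fx=2.5,fy=2.5,interpolation=cv2.INTER_CUBIC))
go(644,-60,110,-8.5);d=snap('scene','p_s');cv2.imwrite('pics/p_s2.png',cv2.resize(d['pixels'][150:300,150:470],None,fx=2.5,fy=2.5))
"
```

```text
time: 43.17
position: [0.5304, 0.0085, 0.1018]
tool_rot: [-1.094, 1.289, 1.107]
ft_force: [0.1, -0.5, -0.4]
grip_width: 0.408
time: 43.58
position: [0.5495, -0.0289, 0.2028]
tool_rot: [-0.649, 1.469, 0.658]
ft_force: [-0.3, 0.3, -0.5]
grip_width: 0.458
time: 44.0
position: [0.5662, -0.0817, 0.2024]
tool_rot: [-0.186, 1.558, 0.191]
ft_force: [1.2, -0.6, -0.0]
grip_width: 0.465
time: 44.42
position: [0.5662, -0.1166, 0.1991]
tool_rot: [0.145, 1.563, -0.14]
ft_force: [-0.1, -0.1, 0.3]
grip_width: 0.457
t 44.47 p [ 566.  -117.   198.9] zd -10.3 F [ 0.8 -0.6 -0.4] g 40.2 q7 -0.12
 -> d cm [ 7.8   5.7  -8.89] turn [-0.1  0.2  1.8]
```

View pics/p2.png

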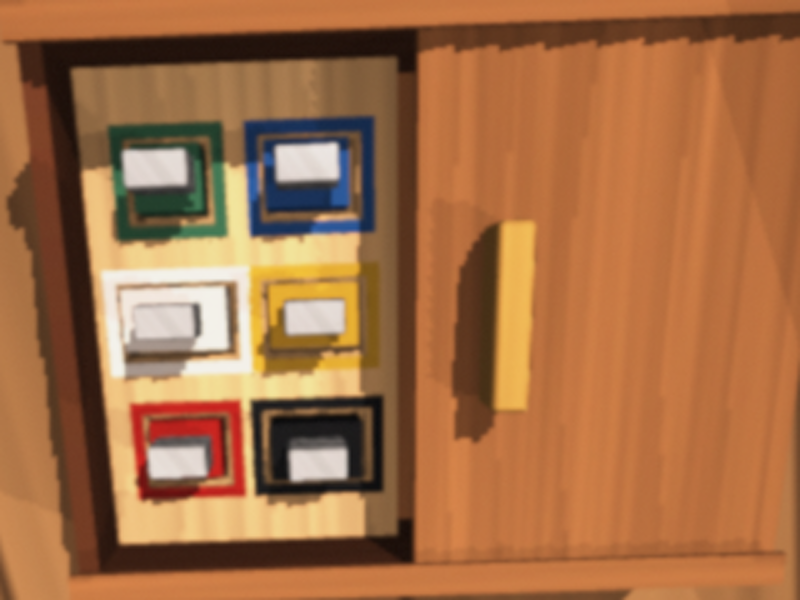

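View pics/p_s2.png

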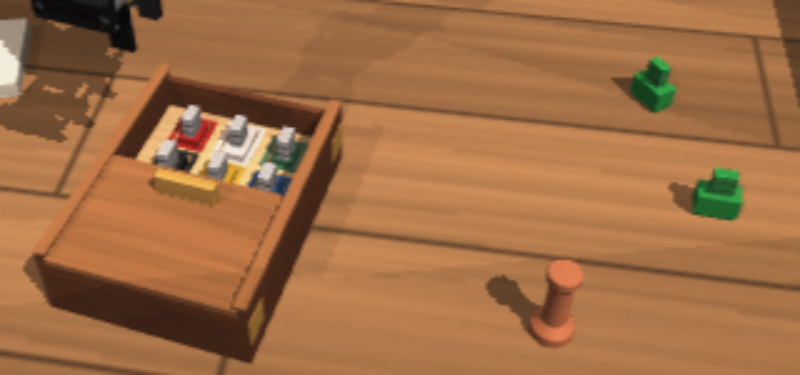

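```bash
python3 -c "
from h import *
d=get_image('wrist');print(pt(d,np.array([(500,221),(535,221),(528,410),(493,410)])/2.5+[160,0],.097)*1000)
go(644.3,-60,110,-8.7)"
python3 -m handwheel '[{"xyz":[2,1.4,-2],"angular":[0,0,1.8]},{"xyz":[2,1.4,-2],"angular":[0,0,0]},{"xyz":[2,1.4,-2],"angular":[0,0,0]},{"xyz":[1.6,1.4,-1],"angular":[0,0,0]},{"xyz":[0,0,0],"angular":[0,0,0]}]';python3 -c "
from h import *
go(644.3,-60,79,-8.7)"
```

```text
[[643.81338304 -30.77656783  97.        ]
 [654.4884834  -32.70125637  97.        ]
 [646.53638253 -90.8490158   97.        ]
 [635.14758306 -88.78886932  97.        ]]
t 44.57 p [ 566.2 -116.   199.3] zd -10.1 F [-0.3  0.6 -0.4] g 40.2 q7 -0.11
 -> d cm [ 7.81  5.6  -8.93] turn [-0.1  0.2  1.4]
time: 44.98
position: [0.6457, -0.0584, 0.1283]
tool_rot: [0.11, 1.56, -0.109]
ft_force: [-1.3, 0.7, 0.0]
grip_width: 0.459
t 44.98 p [645.7 -58.4 128.3] zd -8.0 F [-1.3  0.7  0. ] g 39.9 q7 -0.26
 -> d cm [-0.14 -0.16 -4.93] turn [-0.   0.5 -0.7]
```

```bash
python3 -m handwheel '[{"xyz":[-0.2,-0.2,-1.4],"angular":[0,0.5,-0.7]},{"xyz":[-0.2,0,-1.4],"angular":[0,0,0]},{"xyz":[-0.2,0,-1.2],"angular":[0,0,0]},{"xyz":[0,0,-0.5],"angular":[0,0,0]},{"xyz":[0,0,0],"angular":[0,0,0]}]';python3 -c "
from h import *
go(644.3,-60,79,-8.7)"
```

```text
time: 45.4
position: [0.6379, -0.0598, 0.079]
tool_rot: [0.116, 1.571, -0.116]
ft_force: [-0.1, 0.8, -0.2]
grip_width: 0.462
t 45.4 p [637.9 -59.8  79. ] zd -8.5 F [-0.1  0.8 -0.2] g 40.2 q7 -0.29
 -> d cm [ 0.64 -0.02  0.  ] turn [-0.  -0.2 -0.2]
```

```bash
python3 -m handwheel '[{"xyz":[0.6,0,0],"angular":[0,0,0]},{"xyz":[0,0,0],"angular":[0,0,0]},{"xyz":[0,0,0],"angular":[0,0,0]},{"xyz":[0,0,0],"angular":[0,0,0]},{"xyz":[0,0,0],"angular":[0,0,0]}]' 0 20;python3 -m handwheel '[{"xyz":[0,0,0],"angular":[0,0,0]},{"xyz":[-1,0.15,0],"angular":[0,0,0]},{"xyz":[-2,0.3,0],"angular":[0,0,0]},{"xyz":[-2,0.3,0],"angular":[0,0,0]},{"xyz":[-2,0.3,0],"angular":[0,0,0]}]';python3 -c "
from h import *
go(516,-41,79,-8.5)"
```

```text
time: 45.82
position: [0.6454, -0.0622, 0.0812]
tool_rot: [0.117, 1.568, -0.119]
ft_force: [0.2, 0.3, 0.1]
grip_width: 0.162
time: 46.23
position: [0.5792, -0.0523, 0.0813]
tool_rot: [0.119, 1.559, -0.118]
ft_force: [2.0, 0.3, -0.4]
grip_width: 0.138
t 46.23 p [579.2 -52.3  81.3] zd -8.7 F [ 2.   0.3 -0.4] g 12.0 q7 -0.27
 -> d cm [-6.32  1.13 -0.23] turn [0.  0.5 0.2]
```

```bash
python3 -m handwheel '[{"xyz":[-2,0.3,0],"angular":[0,0.3,0]},{"xyz":[-2,0.3,0],"angular":[0,0,0]},{"xyz":[-1.2,0.18,0],"angular":[0,0,0]},{"xyz":[-0.7,0.1,0],"angular":[0,0,0]},{"xyz":[-0.5,0.08,0],"angular":[0,0,0]}]';python3 -m handwheel '[{"xyz":[-0.4,0.06,0],"angular":[0,0,0]},{"xyz":[-0.4,0.06,0],"angular":[0,0,0]},{"xyz":[-0.4,0.06,0],"angular":[0,0,0]}]';python3 -c "
from h import *
go(516,-41,79,-8.5)"
```

```text
time: 46.65
position: [0.5164, -0.0429, 0.0815]
tool_rot: [0.116, 1.548, -0.118]
ft_force: [26.2, -3.6, -26.6]
grip_width: 0.139
time: 46.9
position: [0.5167, -0.0429, 0.0816]
tool_rot: [0.117, 1.518, -0.116]
ft_force: [15.2, -1.9, -16.6]
grip_width: 0.142
t 46.9 p [516.7 -42.9  81.6] zd -8.6 F [ 15.2  -1.9 -16.6] g 12.4 q7 -0.22
 -> d cm [-0.07  0.19 -0.26] turn [0.2 2.9 0.1]
```

```bash
python3 -m handwheel '[{"xyz":[0,0,0],"angular":[0,2.5,0]},{"xyz":[0,0,0],"angular":[0,0,0]},{"xyz":[0,0,0],"angular":[0,0,0]},{"xyz":[0,0,0],"angular":[0,0,0]}]' 4;python3 -c "
from h import *
go(516,-41,79,-8.5)"; python3 -m handwheel '[{"xyz":[0,0,1],"angular":[0,0,0]},{"xyz":[0,0,3],"angular":[0,0,0]},{"xyz":[0,-1,4],"angular":[0,0,0]},{"xyz":[0.3,-3,4],"angular":[0,0,0]},{"xyz":[0.3,-3,2],"angular":[0,0,0]}]'; python3 -m handwheel '[{"xyz":[0.3,-2,0],"angular":[0,0,0]},{"xyz":[0,0,0],"angular":[0,0,0]},{"xyz":[0,0,0],"angular":[0,0,0]},{"xyz":[0,0,0],"angular":[0,0,0]}]'; python3 -c "
from h import *
d=snap('wrist','q_w');cv2.imwrite('pics/q2.png',cv2.resize(d['pixels'][0:240,160:480],None,fx=2.5,fy=2.5,interpolation=cv2.INTER_CUBIC))
st();d=snap('scene','q_s');snap('top','q_t')
"
```

```text
time: 47.23
position: [0.5194, -0.0432, 0.0827]
tool_rot: [0.116, 1.556, -0.119]
ft_force: [-0.2, 0.0, 0.2]
grip_width: 0.355
t 47.23 p [519.4 -43.2  82.7] zd -8.6 F [-0.2  0.   0.2] g 30.9 q7 -0.23
 -> d cm [-0.34  0.22 -0.37] turn [0.2 0.7 0.1]
time: 47.65
position: [0.5184, -0.1012, 0.2202]
tool_rot: [0.107, 1.568, -0.103]
ft_force: [0.6, -0.4, 0.2]
grip_width: 0.455
time: 47.98
position: [0.524, -0.129, 0.2306]
tool_rot: [0.108, 1.553, -0.115]
ft_force: [-0.2, 0.4, -0.3]
grip_width: 0.459
t 48.03 p [ 524.  -128.2  230.5] x [ 0.015 -0.005 -1.   ] zdir -8.09 F [ 0.6  0.2 -0.8] g 39.9 q [ 0.72  0.1  -0.57  1.71  0.06  1.33  0.  ]
```

View pics/q2.png

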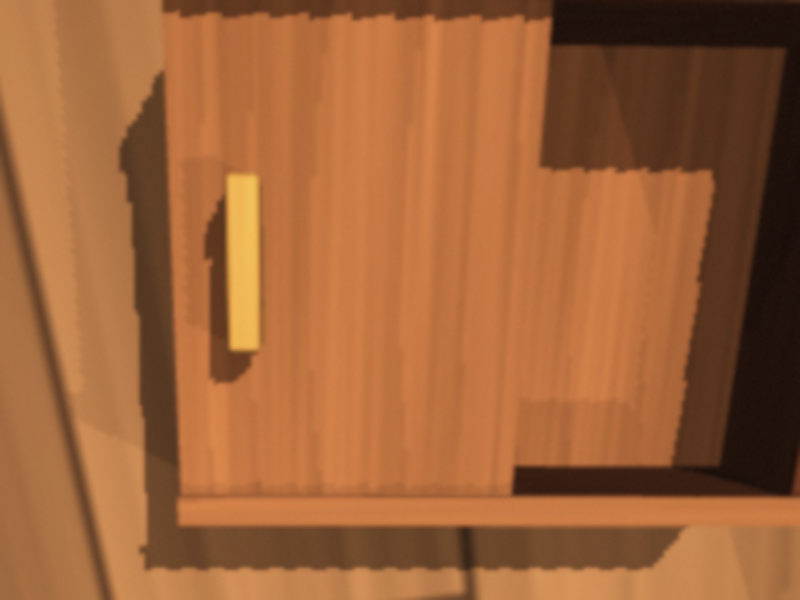

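View pics/q_s.png

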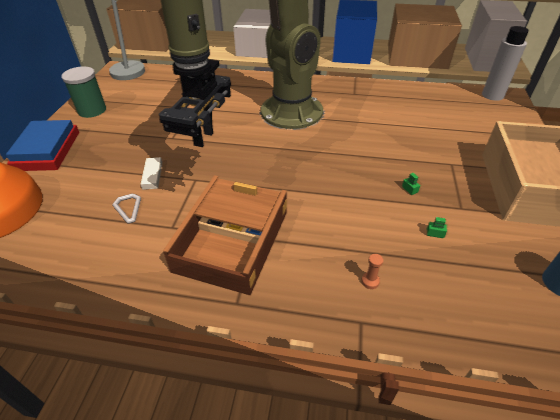

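```bash
python3 -c "
from h import *
d=get_image('wrist');q=pt(d,np.array([(227,174),(258,174),(260,350),(229,350)])/2.5+[160,0],.097)*1000;print(np.round(q.mean(0),1))
e=np.array([.989,-.148]);o=np.array([556.1,-47.2]);print('case x',(q.mean(0)[:2]-o)@e)
c=pt(d,np.array([(165,15),(180,490)])/2.5+[160,0],.073)*1000
print((c[:,:2]-o)@e)
w=pt(d,np.array([(179,497)])/2.5+[160,0],.081)*1000;print((w[:,:2]-o)@e)
print(np.round(px(d,[[o[0]*1e-3+.001*(-40*e[0]),o[1]*1e-3-.001*40*e[1],.097]]),1))
st()"
```

```text
[517.2 -40.6  97. ]
case x -39.489122437333755
[-67.00518206 -67.99246674]
[-67.36802084]
[[256.8 106.8]]
t 48.18 p [ 523.9 -127.7  229.7] x [ 0.013 -0.005 -1.   ] zdir -8.01 F [-0.   0.6 -0.1] g 40.1 q [ 0.72  0.1  -0.57  1.71  0.06  1.33  0.  ]
```

```bash
python3 -m handwheel '[{"xyz":[1,3,0],"angular":[0,0.7,0]},{"xyz":[1,3,-2],"angular":[0,0,0]},{"xyz":[1,2,-3],"angular":[0,0,0]},{"xyz":[0,0,-3],"angular":[0,0,0]},{"xyz":[0,0,0],"angular":[0,0,0]}]' 0 20;python3 -c "
from h import *
go(554,-46.5,83,-8.5)"
```

```text
time: 48.6
position: [0.5537, -0.0417, 0.1472]
tool_rot: [0.105, 1.566, -0.113]
ft_force: [-1.8, -0.7, -0.8]
grip_width: 0.17
t 48.6 p [553.7 -41.7 147.2] zd -7.9 F [-1.8 -0.7 -0.8] g 14.8 q7 -0.23
 -> d cm [ 0.03 -0.48 -6.42] turn [ 0.3  0.1 -0.6]
```

```bash
python3 -m handwheel '[{"xyz":[0.2,-0.4,-2],"angular":[0.2,0,-0.6]},{"xyz":[0,0,-1.8],"angular":[0,0,0]},{"xyz":[0,0,-1.4],"angular":[0,0,0]},{"xyz":[0,0,-0.6],"angular":[0,0,0]},{"xyz":[0,0,0],"angular":[0,0,0]}]';python3 -c "
from h import *
go(540,-44.5,83,-8.5)"
```

```text
time: 49.02
position: [0.5553, -0.0427, 0.0895]
tool_rot: [0.113, 1.568, -0.113]
ft_force: [-0.8, 0.1, -0.2]
grip_width: 0.005
t 49.02 p [555.3 -42.7  89.5] zd -8.2 F [-0.8  0.1 -0.2] g 0.4 q7 -0.26
 -> d cm [-1.53 -0.18 -0.65] turn [ 0.  -0.  -0.3]
```

```bash
python3 -m handwheel '[{"xyz":[-0.6,0.1,-0.3],"angular":[0,0,0]},{"xyz":[-0.6,0.1,0],"angular":[0,0,0]},{"xyz":[-0.5,0.07,0],"angular":[0,0,0]},{"xyz":[-0.5,0.07,0],"angular":[0,0,0]}]';python3 -c "
from h import *
go(540,-44.5,83,-8.5)"
```

```text
time: 49.35
position: [0.5338, -0.0394, 0.09]
tool_rot: [0.113, 1.564, -0.114]
ft_force: [-0.2, 0.8, 0.2]
grip_width: 0.005
t 49.35 p [533.8 -39.4  90. ] zd -8.3 F [-0.2  0.8  0.2] g 0.5 q7 -0.25
 -> d cm [ 0.62 -0.51 -0.7 ] turn [ 0.   0.2 -0.2]
```

```bash
python3 -m handwheel '[{"xyz":[-0.3,0.04,0],"angular":[0,0,0]},{"xyz":[-0.3,0.04,0],"angular":[0,0,0]}]';python3 -m handwheel '[{"xyz":[-0.3,0.04,0],"angular":[0,0,0]},{"xyz":[-0.3,0.04,0],"angular":[0,0,0]}]'
```

```text
time: 49.52
position: [0.5322, -0.0392, 0.0922]
tool_rot: [0.112, 1.55, -0.114]
ft_force: [9.8, -0.5, -8.3]
grip_width: 0.005
time: 49.68
position: [0.5321, -0.0393, 0.0948]
tool_rot: [0.112, 1.533, -0.114]
ft_force: [6.4, -0.4, -5.8]
grip_width: 0.006
```

```bash
python3 -m handwheel '[{"xyz":[0.8,-0.1,0],"angular":[0,2,0]},{"xyz":[0.8,-0.1,1],"angular":[0,0,0]},{"xyz":[0,0,3],"angular":[0,0,0]},{"xyz":[0,-2,4],"angular":[0,0,0]},{"xyz":[0,-3,4],"angular":[0,0,0]}]'; python3 -m handwheel '[{"xyz":[0,-3,0],"angular":[0,0,0]},{"xyz":[0,-2,0],"angular":[0,0,0]},{"xyz":[0,0,0],"angular":[0,0,0]},{"xyz":[0,0,0],"angular":[0,0,0]},{"xyz":[0,0,0],"angular":[0,0,0]}]'; python3 -c "
from h import *
d=snap('wrist','r_w');st();d=snap('top','r_t')"
```

```text
time: 50.1
position: [0.5425, -0.0818, 0.2085]
tool_rot: [0.105, 1.58, -0.105]
ft_force: [1.3, -1.1, -0.6]
grip_width: 0.004
time: 50.52
position: [0.5462, -0.1397, 0.2219]
tool_rot: [0.103, 1.56, -0.117]
ft_force: [0.3, 0.0, -0.7]
grip_width: 0.005
t 50.57 p [ 546.3 -138.9  221.8] x [ 0.007 -0.009 -1.   ] zdir -7.97 F [0.9 0.4 0.3] g 0.3 q [ 0.72  0.17 -0.58  1.66  0.1   1.33 -0.02]
```

View pics/r_w.png

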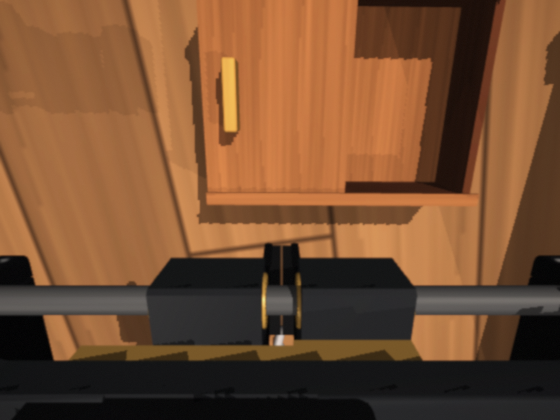

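View pics/r_t.png

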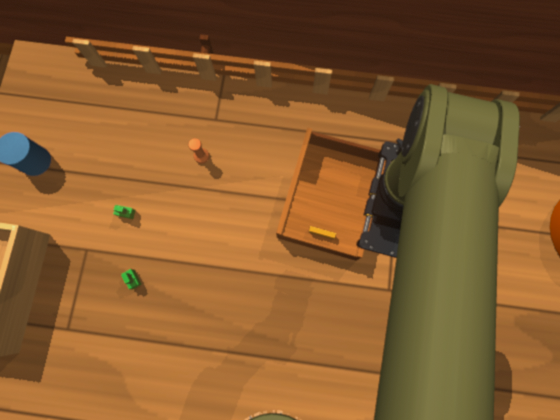

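The cover is shut with its near edge flush with the case front (wrist view, column ~205). The shelf is clear apart from the two all-green decoys and the setter, and the arm touches nothing.

```bash
python3 -c "
from bench import *
print(close_job())"
```

```text
the job is handed in; nothing more can be done
None
```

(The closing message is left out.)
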